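# Load the bake-out pot from the spring drawer and lock its bayonet lid

## Robot

A 7-joint arm with a two-finger parallel gripper is mounted at the origin on a cart in front of the work surface, level with it; the furniture and walls round the work are solid. World frame = base frame: x ahead of the robot, y to its left, z up, the work surface at z = 0. Lengths are in m, angles in rad, forces in N, time in s.
With the tool pointing down it reaches from about 0.4 to 0.85 m from the base axis. Payload 4.5 kg.
Tool frame: the origin (TCP) lies midway between the tips of the shut fingers; the grasp point (between the pads) lies 19 mm behind it; z points along the fingers, y is the line along which they close (so a half turn about z gives the same grasp; the last joint's range is limited). The gripper opens to 88 mm and grips with 3 to 60 N. Pads are 18 mm wide; open, the fingers measure 123 mm over their backs; the gripper's body (75 mm by 187 mm) begins 45 mm behind the grasp point.
Start: joints at [-1.284, 0.689, -0.195, 1.565, 0.157, 0.902, -0.215], TCP at [0.156, 0.605, 0.239] pointing down, gripper open.
Joint ranges: [-3.01, 3.01], [-0.46, 2.08], [-1.47, 1.51], [0.13, 2.56], [-1, 4.14], [0.04, 2.09], [-2.66, 2.66]. Speed limits (rad/s): [2.57, 2.57, 3.14, 3.14, 3.14, 3.14, 3.14].

## Interface

Orientations are given as a rotation vector (axis times angle).
In Python, from plant import arm gives the robot as it stands.
- The arm moves only by the shell command python3 -m jog 'ROWS' [FORCE]. ROWS is JSON, a list of rows, each a list of 3 entries, a list of its own where there are three numbers: the turn, a rotation vector about the tool's x, y, z in degrees, then the shift along the tool's x, y, z in units of 40 mm (1.0 is 40 mm), then the gripper's target within -1 to 1 (shut at 1, half-way at 0, fully open at -1). In form: [[[ax, ay, az], [tx, ty, tz], hand], ...]. A call has 1 to 10 rows; each row shifts and turns the commanded pose from where the row before left it, along the tool's axes as they then stand; what a row does not reach is not made up. A row lasts 1/10 s, in which the tool goes at most 50 mm and 8.59 degrees, less where a joint would pass 70% of its speed; a pose out of reach is approached as far as the arm can. A call is refused whole if a number of a shift passes 1 or a number of a turn 8.59, either way. A call with a gripper value outside its range is refused whole. The fingers move at their own pace and stop on an object; FORCE is the grip in N (left out, the last holds). Time passes only in rows, so rows that do not move let the fingers close. It gives the time, the measured TCP pose, the force, the opening and the grip force at its end, in the units of the state.
- arm.get_state(): the state, without advancing time (a new reading comes with each control period).
- arm.capture(name): name is "scene" or "side" or "wrist"; returns (picture, depth): 420x560x3 uint8, red, green, blue; 420x560 float32, m along the optical axis (not along the pixel's ray), 0 where there is no reading.
- arm.get_calibration(name): a dict with "vertical_fov" (degrees; the focal length in pixels is half the picture's height over the tangent of half this angle, whatever the lens; pixels are square), "cx", "cy" (the principal point, pixels), "dist_coeffs" ([k1, k2, p1, p2, k3] as OpenCV has them; the pictures are not rectified), "extrinsics" (4x4, takes a point from camera to world coordinates); the wrist camera has in their place "tool_from_camera" (4x4, takes a point from camera to tool coordinates, whose origin is the TCP and whose axes are the flange's). Camera axes: x right, y up, looking along -z (the intrinsics and any distortion apply to the point x, -y, -z); pixel columns grow to the right and rows downward; lengths in m; the calibration is good to about 2 mm. A picture is of the moment at which its call begins: read the wrist's pose just before it. get_calibration takes no time and is no camera call.
- arm.close_job(): hands the job in; it is judged then, once.
The state is a dict: "time_s": time; "joint_pos": joint angles; "joint_vel": joint speeds; "joint_efforts": joint torques, N m; "tcp_pos": TCP position; "orientation": TCP orientation; "contact_force": force on the tool from outside, world axes, zero at the start; "moment": the same for the moment, N m; "width": finger opening in m; "finger_force": force on a finger pad.
Only numpy, scipy, OpenCV 4.12 (cv2) and the standard library are available. Lean on these libraries where they do the work, as an engineer would, in place of code of your own. Each camera call takes 0.05 s, during which the arm holds its last target. There are 200 camera calls.

## Task

Take the red-handled pin from its stand and push it down through the small hole in the top of the sample cabinet to trip the hidden catch, so that the drawer springs open. Drop every brass nut from the drawer into the steel bake-out pot, put the lid on and lock it: lugs in at the yellow marks, press down against the springy seal ring, turn about a quarter clockwise to the green marks and let it click up home. Leave the pin standing in its stand again, the drawer pushed shut until it catches, and the other things on the table where they are.

Things in the scene. Friction and masses are not known exactly. Their poses are not given: they have to be found in the camera images.
- cabinet: fixed low grey cabinet, 134 (x) x 180 (y) x 56 mm high; origin at the centre of its underside; its blue drawer front, in the plane x = -67, looks to its own -x (roughly to the robot); flat top at z = 56
- cabinet_hole (a point): centre of the brass-edged hole (15 mm) in the cabinet's top, at the top surface, 46 mm behind the cabinet's centre. The plate is 4 mm thick. The hidden catch plate lies 20 mm below the top surface; pushed 8 mm down (2 N rising to 5 N) it frees the drawer; its stop is 34 mm below the top surface
- catch (a joint): how far the hidden catch is pushed down, m: 0 up (springs back), 0.014 at its stop; the drawer is freed beyond 0.008
- drawer (a joint): opening of the drawer, m: 0 shut, 0.095 fully out, along the cabinet's own -x. Once freed it springs out in about 0.7 s (4 N shut, 2 N open). Blue front 164 wide, 5 thick, 3 to 49 mm above the table. Pushed back all the way to 0 (up to about 12 N) it catches by itself and stays, with up to 2 mm of play
- drawer_in (a point): centre of the drawer's inner floor, moving with the drawer, axes as the cabinet's. Inside 84 (x) x 156 (y) mm, floor 5 mm above the table; side and back walls reach 30 mm above the table, the front 49 mm, all 4 to 5 mm thick. Fully out, the whole inside is clear of the cabinet's top
- pin_grip (a point): pin standing upright in the stand, 88 mm long: lower 44 mm a steel shank 7 mm thick, upper 44 mm a red round handle 16 mm thick, 40 g; this point is the middle of the handle, 66 mm above the pin's tip; z runs up along the pin
- pin_tip (a point): lower tip of the pin's shank; z runs up along the pin
- stand: fixed grey block, 50 x 50 x 50 mm on a 60 x 60 x 4 mm foot, origin at the centre of its underside
- stand_hole (a point): centre of the hole (13 mm, through) in the stand's top, at the top surface; the pin stands in it with its handle resting on the top, tip 6 mm above the table
- pot: fixed steel pot, 78 mm across (black foot 92), lip 74 mm high, mouth 56 across, inside 71 across, floor at z = 8 mm with a small cone in its middle that spreads the nuts; origin: centre of its underside. Green tabs on its own +x and -x mark the locked position of lugs and rib; yellow tabs, 76 deg and 256 deg counter-clockwise (from above) from its +x, mark the gaps that let the lugs in
- pot_mouth (a point): centre of the pot's mouth at the top of the lip, 74 mm up. The lugs pass the gaps with about 6 deg to spare either side, turn under the lip, and at the green marks rise into pockets (7 deg of play either side); stops prevent turning past them or the wrong way
- seal (a joint): how far the orange seal ring round the lip (72 to 84 mm across) is pressed down, m: 0 up, its top 87.5 mm above the table (4 N to start it); 0.0135 level with the lip (12 N). It is slippery, so that turning the lid takes little torque
- lid: loose aluminium lid, 150 g, right way up; origin: centre of its underside. Plug 52 mm across (2 mm clearance all round in the mouth), 20 high; two lugs 8 wide, 2 to 8 mm up, out to 33.5 mm along its own +x and -x; flange 82 across, 20 to 26 mm up; black rib along x, 56 long, 14 wide, 26 to 54 mm up; yellow marks over the lugs. Half a turn makes no difference
- lid_grip (a point): middle of the lid's rib, 48 mm above the lid's underside (22 above the flange); x along the rib. Lid underside above the pot's underside: 67 mm resting loose on the seal with lugs in the gaps; 54 to 57 mm pressed down far enough to turn (about 11 N); 61.5 mm when let go locked
- nut_0_mid (a point): brass compression nut, 22 mm across flats, 25 across corners, 21 high; its lower hexagon is 15 mm high; this point is on its axis, 10 mm above its underside; x square to two of its flats. Starts standing in the drawer, one of four spots side by side along the drawer; absent in some starts
- nut_1_mid (a point): brass compression nut, 24 mm across flats, 27 across corners, 23 high; its lower hexagon is 15 mm high; this point is on its axis, 10 mm above its underside; x square to two of its flats. Starts standing in the drawer, one of four spots side by side along the drawer; absent in some starts
- nut_2_mid (a point): brass compression nut, 22 mm across flats, 25 across corners, 21 high; its lower hexagon is 15 mm high; this point is on its axis, 10 mm above its underside; x square to two of its flats. Starts standing in the drawer, one of four spots side by side along the drawer; absent in some starts
- nut_3_mid (a point): brass compression nut, 24 mm across flats, 27 across corners, 23 high; its lower hexagon is 15 mm high; this point is on its axis, 10 mm above its underside; x square to two of its flats. Starts standing in the drawer, one of four spots side by side along the drawer; absent in some starts
- multimeter_mid (a point): bystander: yellow multimeter, 145 x 66 x 46 mm, near the right edge of the table
- tape_mid (a point): bystander: blue roll of tape, 64 mm across, 18 high
- marker_mid (a point): bystander: black marker, 135 x 16 mm
There are look-alikes about, which are no part of the job. Of the things like the stand, leave any that is pink; of the rest the larger one is meant.

How it is judged:
By the outcome, as a careful person would: the job done as asked, in the order asked, and still so for the second after the job is handed in, with the robot touching nothing.
Of nut_0, nut_1, nut_2, nut_3 only 2 to 4 are there at a start; the rules pass over those that are not, and their reading is None.
At some moment in a run one of lid may be knocked a few centimetres aside while the robot is not near it.
It also fails if it takes over 210 s, if anything falls off the work surface, if the arm or the gripper's body presses on something with over 40 N, if the wrist force passes 120 N, or if a joint passes its speed limit or range.

## Working session

There is one attempt and no reset: what is moved stays moved. The work goes in short steps, Python scripts to look and compute and a shell command to move; the robot and the scene stay as the last step left them, time stands still between calls to the robot, and variables do not carry over. Pictures are saved under pics/ and viewed, at most 14 in all, crops included, and the job is handed in when it is done.

```bash
ls; mkdir -p pics; cat > h.py <<'E'
import numpy as np, cv2
from plant import arm
from scipy.spatial.transform import Rotation as R
def cam(n):
    c=arm.get_calibration(n); f=210/np.tan(np.radians(c["vertical_fov"])/2)
    K=np.array([[f,0,c["cx"]],[0,f,c["cy"]],[0,0,1]]); D=np.array(c["dist_coeffs"],float)
    if "extrinsics" in c: T=np.array(c["extrinsics"])
    else:
        s=arm.get_state(); W=np.eye(4); W[:3,:3]=R.from_rotvec(s["orientation"]).as_matrix(); W[:3,3]=s["tcp_pos"]
        T=W@np.array(c["tool_from_camera"])
    return K,D,T
def rays(C,px):
    K,D,T=C; u=cv2.undistortPoints(np.array(px,float).reshape(-1,1,2),K,D)[:,0]
    d=np.c_[u[:,0],-u[:,1],-np.ones(len(u))]
    return T[:3,3],d@T[:3,:3].T
def plane(C,px,z):
    o,d=rays(C,px); return o+d*((z-o[2])/d[:,2])[:,None]
def depthpts(C,dep):
    h,w=dep.shape; v,u=np.mgrid[:h,:w]; o,d=rays(C,np.c_[u.ravel(),v.ravel()])
    P=(o+d*dep.ravel()[:,None]).reshape(h,w,3); P[dep==0]=np.nan; return P
def proj(C,P):
    K,D,T=C; p=(np.array(P,float).reshape(-1,3)-T[:3,3])@T[:3,:3]; p=p*[1,-1,-1]
    return cv2.projectPoints(p,np.zeros(3),np.zeros(3),K,D)[0][:,0]
def shot(n,name=None):
    C=cam(n); im,d=arm.capture(n); im=np.ascontiguousarray(im)
    if name: cv2.imwrite(f"pics/{name}.png",im[...,::-1]); np.savez(f"pics/{name}.npz",im=im,d=d)
    return C,im,d
E
python3 - <<'E'
from h import *
print(arm.get_state())
for n in("scene","side","wrist"):
    C,im,d=shot(n,n+"0"); print(n,C[2].round(3).tolist(),C[0][0,0],C[1])
a=cv2.imread("pics/scene0.png");b=cv2.imread("pics/side0.png")
E
```

```text
pics
{'time_s': 0.0, 'joint_pos': array([-1.28418615,  0.69000854, -0.19450035,  1.56633857,  0.15732732,
        0.90251665, -0.21508083]), 'joint_vel': array([ 0.00277396, -0.00054904, -0.00035104,  0.00174551,  0.00029556,
        0.00113032, -0.00052781]), 'joint_efforts': array([-5.95749498e-04, -5.27560079e+01, -1.26688991e+00, -1.53425449e+01,
       -5.26359561e-02,  6.65923784e-03,  1.64153626e-04]), 'tcp_pos': array([0.1562322 , 0.60449884, 0.23789584]), 'orientation': array([-3.95877098e-01, -3.11647716e+00,  2.94650612e-03]), 'contact_force': array([ 0.36003069,  0.61269707, -0.80690348]), 'moment': array([-0.06181876, -0.00088362, -0.03376713]), 'finger_force': 0.0, 'width': 0.08788336413096035}
scene [[0.621, 0.495, -0.608, -0.186], [-0.784, 0.375, -0.495, -0.604], [-0.017, 0.784, 0.62, 0.779], [0.0, 0.0, 0.0, 1.0]] 416.07387161606215 [-0.09056058  0.          0.          0.          0.        ]
side [[-0.993, 0.063, -0.1, 0.372], [-0.118, -0.558, 0.821, 1.385], [-0.004, 0.827, 0.562, 1.065], [0.0, 0.0, 0.0, 1.0]] 533.6494602484294 [-0.15719863  0.          0.          0.          0.        ]
wrist [[0.249, -0.92, -0.303, 0.077], [0.969, 0.236, 0.079, 0.625], [-0.001, -0.314, 0.95, 0.384], [0.0, 0.0, 0.0, 1.0]] 368.7748945896769 [0.00865049 0.         0.         0.         0.        ]
```

View pics/scene0.png

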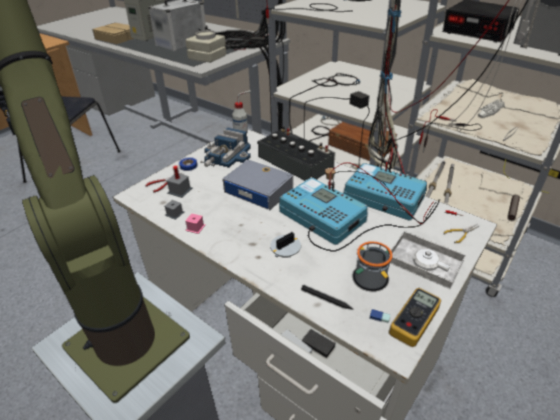

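View pics/side0.png

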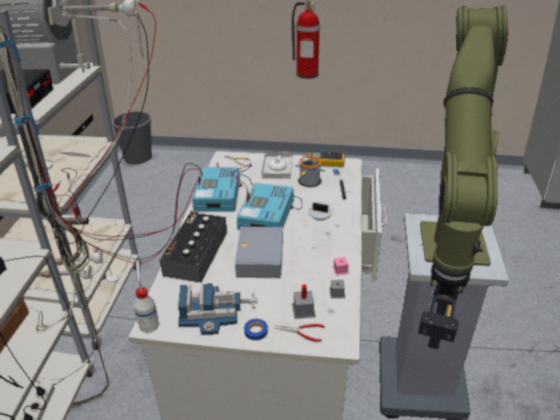

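Scene: cabinet (258,183), pin in the larger grey stand (179,184), lid (287,244), pot (372,265). Side: cabinet (260,250), stand (304,303), lid (320,211), pot (310,170). Now the measurements.

```bash
cat > m1.py <<'E'
from h import *
def load(n):
    z=np.load(f"pics/{n}0.npz"); return cam(n),z["im"],z["d"]
def blob(im,box,f):
    x0,y0,x1,y1=box; h=cv2.cvtColor(im,cv2.COLOR_RGB2HSV).astype(int); m=f(h[...,0],h[...,1],h[...,2])
    k=np.zeros(m.shape,bool); k[y0:y1,x0:x1]=m[y0:y1,x0:x1]; v,u=np.nonzero(k); return np.c_[u,v],k
orange=lambda h,s,v:(h>4)&(h<17)&(s>130)&(v>110)
red=lambda h,s,v:((h<8)|(h>172))&(s>150)&(v>80)
black=lambda h,s,v:(v<60)
B={"scene":dict(ring=(345,235,405,275),pin=(165,160,190,185),rib=(270,230,300,250),cab=(215,155,300,210)),
   "side":dict(ring=(290,150,330,180),pin=(296,280,313,300),rib=(305,198,335,216),cab=(230,222,290,280))}
for n in B:
    C,im,d=load(n); P=depthpts(C,d)
    p,k=blob(im,B[n]["ring"],orange); e=cv2.fitEllipse(cv2.convexHull(p.astype(np.float32))); q=plane(C,[e[0]],.0875)
    print(n,"ring",len(p),e,q, "depth med",np.nanmedian(P[k],0), (np.nanmin(P[k],0)+np.nanmax(P[k],0))/2)
    p,k=blob(im,B[n]["pin"],red); print(" pin",len(p),p.mean(0),plane(C,[p.mean(0)],.072),np.nanmedian(P[k],0))
    p,k=blob(im,B[n]["rib"],black); print(" rib",len(p),p.mean(0),plane(C,[p.mean(0)],.045),np.nanmedian(P[k],0),np.nanmax(P[k],0))
    t=P[k&(P[...,2]>.046)]; 
    if len(t)>5: r=cv2.minAreaRect((t[:,:2]*1000).astype(np.float32)); print("  ribtop",r)
    x0,y0,x1,y1=B[n]["cab"]; s=P[y0:y1,x0:x1].reshape(-1,3); s=s[abs(s[:,2]-.056)<.006]
    r=cv2.minAreaRect((s[:,:2]*1000).astype(np.float32)); print(" cab",len(s),r,np.median(s[:,2]))
    x0,y0,x1,y1=B[n]["pin"]; s=P[y0-5:y1+25,x0-8:x1+15].reshape(-1,3); s=s[abs(s[:,2]-.050)<.004]
    print(" stand top",len(s),cv2.minAreaRect((s[:,:2]*1000).astype(np.float32)))
sc=cv2.imread("pics/scene0.png");sd=cv2.imread("pics/side0.png")
f=lambda im,x,y,w,h:cv2.resize(im[y:y+h,x:x+w],(400,300),interpolation=cv2.INTER_CUBIC)
cv2.imwrite("pics/m.png",np.vstack([np.hstack([f(sc,340,230,80,60),f(sc,210,150,100,75)]),np.hstack([f(sd,280,145,80,60),f(sd,220,220,100,75)])]))
E
python3 m1.py
```

```text
scene ring 196 ((374.5348205566406, 253.90911865234375), (24.223527908325195, 35.00038146972656), 101.25643157958984) [[ 0.49234701 -0.33174949  0.0875    ]] depth med [ 0.48997623 -0.33725574  0.08618787] [ 0.5231002  -0.32609254  0.05259306]
 pin 9 [175.11111111 167.66666667] [[0.4710181  0.36482965 0.072     ]] [0.45314056 0.33962689 0.09000863]
 rib 151 [284.92715232 240.61589404] [[ 0.43700602 -0.10588223  0.045     ]] [ 0.43611193 -0.10662903  0.04646738] [ 0.46374858 -0.09525104  0.05604443]
  ribtop ((438.85321044921875, -104.78665161132812), (11.88541316986084, 49.55556106567383), 76.66522216796875)
 cab 1776 ((652.591796875, 89.3515853881836), (215.71951293945312, 285.8774108886719), 4.043807506561279) 0.055299040918575904
 stand top 126 ((457.23223876953125, 343.3897705078125), (51.95823287963867, 52.11957931518555), 11.222698211669922)
side ring 63 ((310.9013366699219, 161.57379150390625), (11.45061206817627, 21.50876808166504), 85.56885528564453) [[ 0.49335096 -0.32180843  0.0875    ]] depth med [ 0.49210318 -0.30304867  0.08634905] [ 0.49408991 -0.36672361  0.06223516]
 pin 41 [303.82926829 290.85365854] [[0.45641941 0.34470771 0.072     ]] [0.45531788 0.35386569 0.08154398]
 rib 75 [319.98666667 207.30666667] [[ 0.44278589 -0.09144001  0.045     ]] [ 0.44275952 -0.09257295  0.04494678] [ 0.46350943 -0.08228227  0.05610857]
  ribtop ((441.6187744140625, -94.74072265625), (15.744051933288574, 43.12693786621094), 77.18601989746094)
 cab 1685 ((612.1317749023438, 128.6881866455078), (135.06480407714844, 216.59336853027344), 6.322131156921387) 0.05708870251542253
 stand top 207 ((457.3079833984375, 348.5404052734375), (50.56140899658203, 56.57810974121094), 12.160955429077148)
```

View pics/m.png

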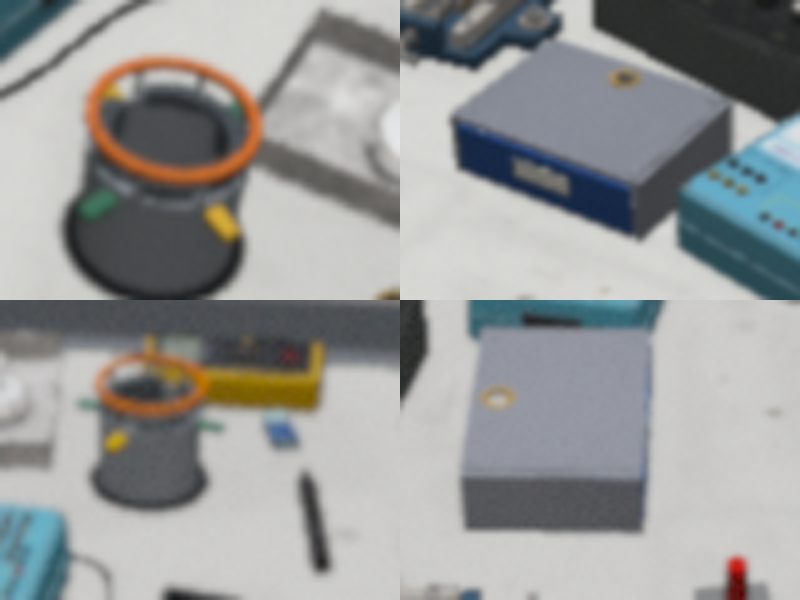

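The brass hole is at about scene (266,169.5) and side (244.5,244.5). The pot's tabs show in both views: yellow at scene (384,274), green at (360,271). I'll move over the pin.

```bash
cat >> h.py <<'E'
def go(p,yaw=None,n=None):
    """print shift in tool axes (units of 40mm) to TCP p, and turn about tool z (deg) so tool y lies along world yaw (deg, mod 180)"""
    s=arm.get_state(); M=R.from_rotvec(s["orientation"]).as_matrix(); t=np.array(s["tcp_pos"])
    sh=M.T@(np.array(p)-t)/.04; y=np.degrees(np.arctan2(M[1,1],M[0,1]))
    print("tcp",t.round(4),"yaw_y %.2f"%y,"tilt",M[:,2].round(4),"q7 %.2f"%s["joint_pos"][6],"shift",sh.round(2),"mm %.0f"%(40*np.linalg.norm(sh)), end=" ")
    if yaw is not None: print("turn z",-((yaw-y+90)%180-90),end="")
    print()
E
python3 - <<'E'
from h import *
go([.457,.345,.24])
for n,p in(("scene",[266,169.5]),("side",[244.5,244.5])):
    C=cam(n); print(n,plane(C,[p],.056))
C=cam("scene");print(plane(C,[[223.25,180],[268.75,196],[293,175]],.056))
C=cam("side");print(plane(C,[[282.5,222.5],[281,264.5],[236,264],[240.5,222]],.056))
E
```

```text
tcp [0.1562 0.6047 0.2381] yaw_y 75.52 tilt [-3.0e-04 -1.4e-03 -1.0e+00] q7 -0.22 shift [-8.9  -4.4  -0.04] mm 397 
scene [[0.65472933 0.14084927 0.056     ]]
side [[0.6550095  0.14774552 0.056     ]]
[[0.52955421 0.20879753 0.056     ]
 [0.55043465 0.04263335 0.056     ]
 [0.68125541 0.05271764 0.056     ]]
[[0.55503039 0.02312343 0.056     ]
 [0.53346616 0.22644753 0.056     ]
 [0.66289624 0.23945815 0.056     ]
 [0.68899229 0.03577304 0.056     ]]
```

```bash
python3 -m jog '[[[0,0,0],[-0.89,-0.44,0],-1],[[0,0,0],[-0.89,-0.44,0],-1],[[0,0,0],[-0.89,-0.44,0],-1],[[0,0,0],[-0.89,-0.44,0],-1],[[0,0,0],[-0.89,-0.44,0],-1],[[0,0,0],[-0.89,-0.44,0],-1],[[0,0,0],[-0.89,-0.44,0],-1],[[0,0,0],[-0.89,-0.44,0],-1],[[0,0,0],[-0.89,-0.44,0],-1],[[0,0,0],[-0.89,-0.44,0],-1]]'
```

```text
time_s: 1.15
tcp_pos: [0.458, 0.3444, 0.2386]
orientation: [-0.396, -3.116, 0.0]
contact_force: [-0.8, 0.8, 0.2]
width: 0.0879
finger_force: 0.0
```

```bash
python3 - <<'E'
from h import *
C,im,d=shot("wrist","w1"); P=depthpts(C,d)
h=cv2.cvtColor(im,cv2.COLOR_RGB2HSV).astype(int); m=((h[...,0]<8)|(h[...,0]>172))&(h[...,1]>130)&(h[...,2]>70)&(P[...,2]>.08)
print(m.sum(),np.nanmedian(P[m],0)); 
t=m&(abs(P[...,2]-.094)<.004); s=P[t]; print(len(s),cv2.minEnclosingCircle((s[:,:2]*1000).astype(np.float32)),s.mean(0))
k=(abs(P[...,2]-.05)<.004); k=k&(np.hypot(P[...,0]-.457,P[...,1]-.345)<.05); s=P[k]; print(len(s),cv2.minAreaRect((s[:,:2]*1000).astype(np.float32)))
E
```

```text
269 [0.45478982 0.34549745 0.09361296]
267 ((455.1462097167969, 345.46875), 7.676352500915527) [0.45473999 0.34547498 0.09355508]
2415 ((455.3230285644531, 345.0929260253906), (50.48367691040039, 50.021385192871094), 13.228947639465332)
```

View pics/w1.png

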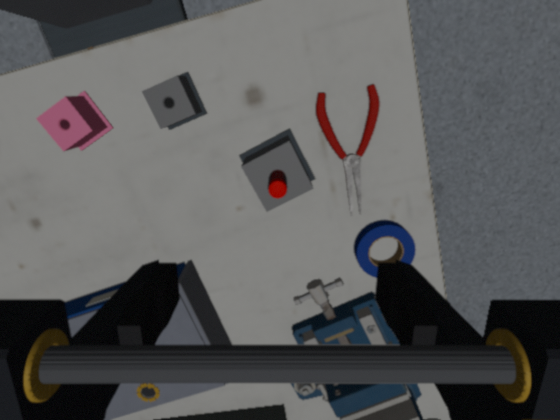

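Wrist view: pin at (278,188) on the grey stand, the grey decoy and the pink block to its left. The pin top measures (0.455,0.3455,0.0936), which is consistent with the stand top's centre.

```bash
python3 -c "
from h import *
go([.455,.3455,.057])"
```

```text
tcp [0.465  0.3371 0.2383] yaw_y 74.90 tilt [ 0.0048 -0.0057 -1.    ] q7 0.41 shift [0.32 0.16 4.53] mm 182
```

```bash
python3 -m jog '[[[0,0,0],[0.16,0.08,0.65],-1],[[0,0,0],[0.16,0.08,0.7],-1],[[0,0,0],[0,0,0.8],-1],[[0,0,0],[0,0,0.8],-1],[[0,0,0],[0,0,0.8],-1],[[0,0,0],[0,0,0.4],-1],[[0,0,0],[0,0,0.3],-1],[[0,0,0],[0,0,0.08],-1],[[0,0,0],[0,0,0],-1],[[0,0,0],[0,0,0],-1]]' 30; python3 -c "
from h import *
go([.455,.3455,.057])"
```

```text
time_s: 2.2
tcp_pos: [0.4467, 0.3556, 0.0584]
orientation: [0.396, 3.115, 0.002]
contact_force: [-0.2, 0.5, 0.3]
width: 0.0882
finger_force: 0.0
tcp [0.4467 0.3556 0.0584] yaw_y 75.51 tilt [ 0.0012  0.0012 -1.    ] q7 0.29 shift [-0.26 -0.19  0.04] mm 13
```

```bash
python3 -m jog '[[[0,0,0],[-0.13,-0.1,0.02],-1],[[0,0,0],[-0.13,-0.09,0.02],-1],[[0,0,0],[0,0,0],-1],[[0,0,0],[0,0,0],-1],[[0,0,0],[0,0,0],-1]]' 30; python3 -c "
from h import *
go([.455,.3455,.057])"
```

```text
time_s: 2.7
tcp_pos: [0.4543, 0.3453, 0.056]
orientation: [-0.396, -3.116, -0.001]
contact_force: [-0.0, -0.2, 0.4]
width: 0.0881
finger_force: 0.0
tcp [0.4543 0.3453 0.056 ] yaw_y 75.52 tilt [-0.e+00  4.e-04 -1.e+00] q7 0.31 shift [-0.02  0.01 -0.02] mm 1
```

```bash
python3 -m jog '[[[0,0,0],[0,0,0],1],[[0,0,0],[0,0,0],1],[[0,0,0],[0,0,0],1],[[0,0,0],[0,0,0],1],[[0,0,0],[0,0,0],1],[[0,0,0],[0,0,0],1],[[0,0,0],[0,0,0],1]]' 30; python3 -c "
from h import *
print(arm.get_state()['contact_force'])
go([.4543,.3453,.12])"
```

```text
time_s: 3.4
tcp_pos: [0.4543, 0.3452, 0.0559]
orientation: [-0.396, -3.117, -0.0]
contact_force: [0.0, -0.1, 0.4]
width: 0.0343
finger_force: 0.0
[ 0.00951917 -0.12562355  0.39719543]
tcp [0.4543 0.3452 0.0559] yaw_y 75.52 tilt [-0.  0. -1.] q7 0.31 shift [ 0.   0.  -1.6] mm 64
```

```bash
python3 -m jog '[[[0,0,0],[0,0,0],1],[[0,0,0],[0,0,0],1],[[0,0,0],[0,0,0],1],[[0,0,0],[0,0,0],1],[[0,0,0],[0,0,-0.3],1],[[0,0,0],[0,0,-0.6],1],[[0,0,0],[0,0,-0.9],1],[[0,0,0],[0,0,-0.6],1],[[0,0,0],[0,0,0],1],[[0,0,0],[0,0,0],1]]'; python3 -c "
from h import *
go([.61,.2,.15])"
```

```text
time_s: 4.4
tcp_pos: [0.4545, 0.3451, 0.1526]
orientation: [0.396, 3.116, 0.001]
contact_force: [0.5, -0.2, -0.9]
width: 0.015
finger_force: 30.0
tcp [0.4545 0.3451 0.1526] yaw_y 75.51 tilt [ 9.e-04  7.e-04 -1.e+00] q7 0.35 shift [-4.67 -2.54  0.07] mm 213
```

```bash
python3 -c "
from h import *
go([.61,.12,.17])"
```

```text
tcp [0.4545 0.3451 0.1526] yaw_y 75.51 tilt [ 9.e-04  7.e-04 -1.e+00] q7 0.35 shift [-5.17 -4.47 -0.44] mm 274
```

```bash
python3 -m jog '[[[0,0,0],[-0.5,-0.4,-0.1],1],[[0,0,0],[-0.8,-0.7,-0.1],1],[[0,0,0],[-0.8,-0.7,-0.1],1],[[0,0,0],[-0.8,-0.7,-0.1],1],[[0,0,0],[-0.8,-0.7,-0.04],1],[[0,0,0],[-0.8,-0.7,0],1],[[0,0,0],[-0.4,-0.3,0],1],[[0,0,0],[-0.27,-0.27,0],1],[[0,0,0],[0,0,0],1],[[0,0,0],[0,0,0],1]]' && python3 - <<'E'
from h import *
C,im,d=shot("wrist","w2"); P=depthpts(C,d)
h=cv2.cvtColor(im,cv2.COLOR_RGB2HSV).astype(int); m=(h[...,0]>10)&(h[...,0]<30)&(h[...,1]>110)&(h[...,2]>80)&(abs(P[...,2]-.056)<.006)
m[:,:] &= np.hypot(P[...,0]-.655,P[...,1]-.145)<.025
c=max(cv2.findContours(m.astype(np.uint8),0,1)[0],key=len); e=cv2.fitEllipse(cv2.convexHull(c)); print(e,plane(C,[e[0]],.056),np.nanmedian(P[m],0))
k=(abs(P[...,2]-.056)<.004)&(P[...,0]>.5)&(P[...,1]>-.02); s=P[k]; print(len(s),cv2.minAreaRect((s[:,:2]*1000).astype(np.float32)))
# front edge line of the cabinet's top: per y bin, min x
for y in np.arange(.05,.22,.02):
    b=s[abs(s[:,1]-y)<.004]
    if len(b)>20: print(round(y,2),np.percentile(b[:,0],[1,99]).round(4))
E
```

```text
time_s: 5.4
tcp_pos: [0.6087, 0.1218, 0.1688]
orientation: [-0.393, -3.115, -0.001]
contact_force: [0.0, -0.4, 0.2]
width: 0.0148
finger_force: 30.0
((320.9927062988281, 253.1329803466797), (28.620271682739258, 32.67584991455078), 87.51043701171875) [[0.65471395 0.14508712 0.056     ]] [0.65202275 0.1485093  0.0564774 ]
45371 ((660.2103881835938, 123.18473815917969), (232.3384246826172, 283.1900329589844), 5.447188854217529)
0.05 [0.5511 0.6372]
0.07 [0.5494 0.6493]
0.09 [0.5474 0.6468]
0.11 [0.5454 0.6405]
0.13 [0.5437 0.6568]
0.15 [0.5418 0.6731]
0.17 [0.5401 0.6719]
0.19 [0.5381 0.6698]
0.21 [0.5364 0.6682]
```

View pics/w2.png

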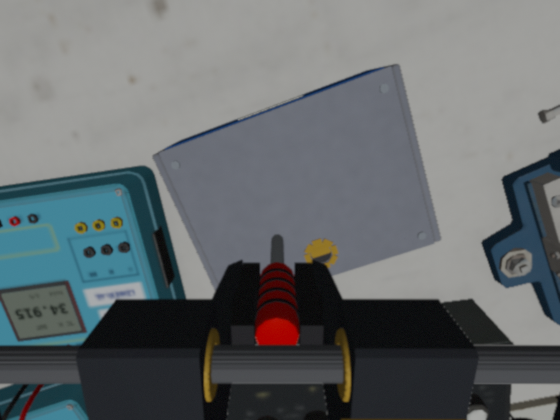

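Hole ellipse at (321,253), pin tip at (278,237). The hole comes out at (0.655,0.145), 112 mm behind the front edge against the expected 113, with the cabinet's yaw at about 5.25°.

```bash
python3 -c "
from h import *
C=cam('wrist'); s=arm.get_state(); t=np.array(s['tcp_pos']); print(proj(C,[t-[0,0,.05]]))
go([.655,.145,.118])"
```

```text
[[276.73553035 237.60624701]]
tcp [0.6085 0.1225 0.1691] yaw_y 75.67 tilt [-0.0018  0.0014 -1.    ] q7 0.80 shift [-0.99  0.83  1.28] mm 73
```

```bash
python3 -m jog '[[[0,0,0],[-0.3,0.2,0],1],[[0,0,0],[-0.4,0.4,0.3],1],[[0,0,0],[-0.29,0.23,0.4],1],[[0,0,0],[0,0,0.4],1],[[0,0,0],[0,0,0.18],1],[[0,0,0],[0,0,0],1],[[0,0,0],[0,0,0],1],[[0,0,0],[0,0,0],1]]' && python3 - <<'E'
from h import *
go([.655,.145,.073])
E
```

```text
time_s: 6.25
tcp_pos: [0.6566, 0.1425, 0.1192]
orientation: [0.396, 3.115, 0.001]
contact_force: [-0.3, -0.6, -0.2]
width: 0.0152
finger_force: 30.0
tcp [0.6566 0.1425 0.1192] yaw_y 75.51 tilt [ 1.1e-03  3.0e-04 -1.0e+00] q7 0.79 shift [0.06 0.05 1.16] mm 46
```

```bash
python3 -m jog '[[[0,0,0],[0.06,0.05,0],1],[[0,0,0],[0,0,0.2],1],[[0,0,0],[0,0,0.3],1],[[0,0,0],[0,0,0.2],1],[[0,0,0],[0,0,0],1],[[0,0,0],[0,0,0],1]]' && python3 -m jog '[[[0,0,0],[0,0,0.12],1],[[0,0,0],[0,0,0.12],1],[[0,0,0],[0,0,0.12],1],[[0,0,0],[0,0,0.1],1],[[0,0,0],[0,0,0.02],1],[[0,0,0],[0,0,0],1],[[0,0,0],[0,0,0],1],[[0,0,0],[0,0,0],1]]'
```

```text
time_s: 6.85
tcp_pos: [0.6545, 0.145, 0.0897]
orientation: [-0.396, -3.116, 0.0]
contact_force: [-0.2, -0.7, -1.0]
width: 0.0152
finger_force: 30.0
time_s: 7.65
tcp_pos: [0.6554, 0.1454, 0.0717]
orientation: [0.396, 3.115, 0.001]
contact_force: [0.5, -0.3, 6.2]
width: 0.015
finger_force: 30.0
```

```bash
python3 -m jog '[[[0,0,0],[0,0,0],1],[[0,0,0],[0,0,0],1],[[0,0,0],[0,0,0],1],[[0,0,0],[0,0,-0.3],1],[[0,0,0],[0,0,-0.6],1],[[0,0,0],[0,0,-0.8],1],[[0,0,0],[0,0,-0.8],1],[[0,0,0],[0,0,-0.3],1],[[0,0,0],[0,0,0],1],[[0,0,0],[0,0,0],1]]' && python3 - <<'E'
from h import *
C,im,d=shot("scene","s2"); P=depthpts(C,d)
h=cv2.cvtColor(im,cv2.COLOR_RGB2HSV).astype(int)
m=(h[...,0]>100)&(h[...,0]<125)&(h[...,1]>100)&(P[...,0]>.4)&(P[...,0]<.56)&(P[...,1]>0)&(P[...,1]<.24)&(P[...,2]>.02); print(m.sum(),np.nanmedian(P[m],0))
go([.4545,.3451,.16])
cv2.imwrite("pics/s2c.png",cv2.resize(im[130:230,170:310,::-1],(700,500)))
E
```

```text
time_s: 8.65
tcp_pos: [0.6537, 0.1446, 0.1817]
orientation: [-0.396, -3.114, 0.002]
contact_force: [-0.2, 0.6, -0.6]
width: 0.015
finger_force: 30.0
253 [0.45150333 0.10754571 0.0388873 ]
tcp [0.6534 0.1446 0.1812] yaw_y 75.53 tilt [-0.0035 -0.0012 -1.    ] q7 0.81 shift [6.07 3.61 0.54] mm 283
```

View pics/s2c.png

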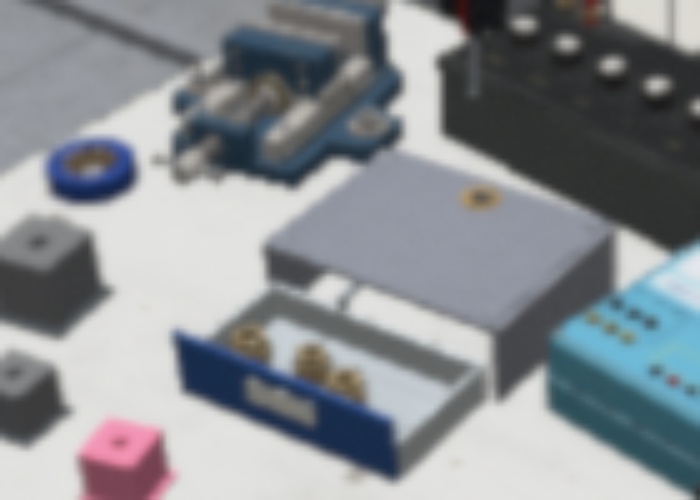

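The drawer is open with three nuts in its left and middle part. The pin goes back now.

```bash
python3 -m jog '[[[0,0,0],[0.4,0.25,0.04],1],[[0,0,0],[0.8,0.5,0.1],1],[[0,0,0],[0.9,0.54,0.1],1],[[0,0,0],[0.9,0.54,0.1],1],[[0,0,0],[0.9,0.54,0.1],1],[[0,0,0],[0.9,0.54,0.1],1],[[0,0,0],[0.8,0.45,0],1],[[0,0,0],[0.47,0.25,0],1],[[0,0,0],[0,0,0],1],[[0,0,0],[0,0,0],1]]' && python3 -m jog '[[[0,0,0],[0,0,0],1],[[0,0,0],[0,0,0],1]]' && python3 - <<'E'
from h import *
go([.4545,.3451,.057])
E
```

```text
time_s: 9.7
tcp_pos: [0.4556, 0.3446, 0.1604]
orientation: [-0.395, -3.116, 0.004]
contact_force: [0.5, -0.7, -0.2]
width: 0.0152
finger_force: 30.0
time_s: 9.9
tcp_pos: [0.4571, 0.3439, 0.1611]
orientation: [0.401, 3.116, -0.002]
contact_force: [-0.2, -0.7, -1.2]
width: 0.015
finger_force: 30.0
tcp [0.4571 0.3439 0.1611] yaw_y 75.34 tilt [ 3.0e-04 -1.2e-03 -1.0e+00] q7 0.35 shift [0.07 0.02 2.6 ] mm 104
```

```bash
python3 -m jog '[[[0,0,0],[0.04,0.01,0.4],1],[[0,0,0],[0,0,0.6],1],[[0,0,0],[0,0,0.3],1],[[0,0,0],[0,0,0.3],1],[[0,0,0],[0,0,0.3],1],[[0,0,0],[0,0,0.3],1],[[0,0,0],[0,0,0.3],1],[[0,0,0],[0,0,0],1],[[0,0,0],[0,0,0],1]]' && python3 - <<'E'
from h import *
go([.4545,.3451,.056])
E
```

```text
time_s: 10.8
tcp_pos: [0.4542, 0.3465, 0.0614]
orientation: [-0.396, -3.116, 0.0]
contact_force: [-0.5, 0.2, -0.7]
width: 0.0148
finger_force: 30.0
tcp [0.4542 0.3465 0.0614] yaw_y 75.53 tilt [-2.e-04 -2.e-04 -1.e+00] q7 0.30 shift [-0.02 -0.03  0.13] mm 6
```

```bash
python3 -m jog '[[[0,0,0],[0,0,0.1],1],[[0,0,0],[0,0,0.02],1],[[0,0,0],[0,0,0],1],[[0,0,0],[0,0,0],0],[[0,0,0],[0,0,0],0],[[0,0,0],[0,0,0],0],[[0,0,0],[0,0,0],0],[[0,0,0],[0,0,-0.5],0],[[0,0,0],[0,0,-0.8],0],[[0,0,0],[0,0,-0.8],0]]' && python3 - <<'E'
from h import *
go([.455,.12,.22],95.25)
E
```

```text
time_s: 11.8
tcp_pos: [0.4538, 0.3461, 0.1413]
orientation: [-0.396, -3.116, 0.002]
contact_force: [0.8, 0.6, 1.2]
width: 0.0441
finger_force: 0.0
tcp [0.4538 0.3461 0.1413] yaw_y 75.52 tilt [-1.1e-03 -9.0e-04 -1.0e+00] q7 0.34 shift [-1.44 -5.47 -1.96] mm 239 turn z -19.72618337551961
```

```bash
python3 -m jog '[[[0,0,7],[0,0,-0.2],-0.3],[[0,0,7],[0,0,-0.2],-0.3],[[0,0,7],[0,0,-0.2],-0.3],[[0,0,7],[0,0,-0.2],-0.3],[[0,0,7],[0,0,-0.2],-0.3],[[0,0,7],[0,0,-0.2],-0.3],[[0,0,7],[0,0,-0.2],-0.3],[[0,0,7],[0,0,0],-0.3],[[0,0,7],[0,0,0],-0.3],[[0,0,7],[0,0,0],-0.3]]' && python3 - <<'E'
from h import *
go([.49,.13,.2],5.25)
E
```

```text
time_s: 12.8
tcp_pos: [0.4541, 0.3465, 0.1969]
orientation: [-2.117, -2.321, -0.0]
contact_force: [-0.5, 0.3, 0.8]
width: 0.057
finger_force: 0.0
tcp [0.4541 0.3465 0.1969] yaw_y 5.24 tilt [-0.e+00  3.e-04 -1.e+00] q7 -0.52 shift [-5.47  0.4  -0.08] mm 219 turn z -0.008740352797431683
```

```bash
python3 -m jog '[[[0,0,0],[-0.6,0.04,0],-0.3],[[0,0,0],[-0.9,0.08,0],-0.3],[[0,0,0],[-0.9,0.08,0],-0.3],[[0,0,0],[-0.9,0.08,0],-0.3],[[0,0,0],[-0.9,0.08,0],-0.3],[[0,0,0],[-0.8,0.04,0],-0.3],[[0,0,0],[-0.47,0,0],-0.3],[[0,0,0],[0,0,0],-0.3],[[0,0,0],[0,0,0],-0.3]]' && python3 - <<'E'
from h import *
go([.49,.13,.2],5.25)
C,im,d=shot("wrist","w3"); P=depthpts(C,d)
h=cv2.cvtColor(im,cv2.COLOR_RGB2HSV).astype(int)
m=((P[...,2]>.012)&(P[...,2]<.035)&(h[...,0]>8)&(h[...,0]<30)&(h[...,1]>70)).astype(np.uint8)
n,l,st,ce=cv2.connectedComponentsWithStats(m)
o=np.array([.4947,.1303]); a=np.radians(5.25); ex=np.array([np.cos(a),np.sin(a)]); ey=np.array([-ex[1],ex[0]])
for i in range(1,n):
    if st[i,4]>60:
        s=P[l==i]; zt=np.percentile(s[:,2],97); t=s[s[:,2]>zt-.003]; c=t[:,:2].mean(0)
        b=s[(s[:,2]<.023)]; print(st[i],ce[i].round(1),"ztop %.4f"%zt,c.round(4),"drawer xy",((c-o)@ex).round(4),((c-o)@ey).round(4), cv2.minEnclosingCircle((t[:,:2]*1000).astype(np.float32)))
E
```

```text
time_s: 13.7
tcp_pos: [0.4912, 0.1309, 0.1968]
orientation: [-2.112, -2.325, -0.001]
contact_force: [-0.2, 0.9, 0.6]
width: 0.0572
finger_force: 0.0
tcp [0.4912 0.1309 0.1968] yaw_y 5.51 tilt [ 0.e+00  9.e-04 -1.e+00] q7 -0.17 shift [-0.02 -0.03 -0.08] mm 4 turn z 0.2617098289321689
[263 102  26  30 450] [275.5 116.6] ztop 0.0287 [0.4843 0.1888] drawer xy -0.0051 0.0592 ((484.4142761230469, 188.81593322753906), 10.085129737854004)
[275 150  23  27 389] [286.1 163.1] ztop 0.0266 [0.4977 0.1493] drawer xy 0.0047 0.0186 ((497.85003662109375, 149.1799774169922), 9.345698356628418)
[261 187  26  29 483] [273.1 200.8] ztop 0.0284 [0.4894 0.1136] drawer xy -0.0068 -0.0162 ((489.5525207519531, 113.303466796875), 10.148353576660156)
```

View pics/w3.png

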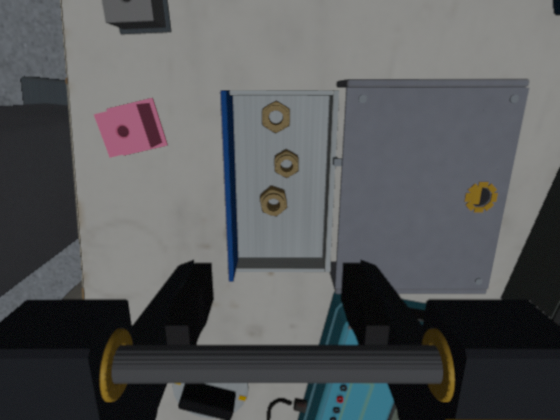

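Three nuts are visible: (276,117), (286,163) and (273,201). The fourth spot is empty.

```bash
python3 -c "
from h import *
go([.4855,.1888,.0085],5.25)"; python3 -m jog '[[[0,0,0],[0.7,-0.04,0],0.16],[[0,0,0],[0.75,-0.04,0.2],0.16],[[0,0,0],[0,0,0.7],0.16],[[0,0,0],[0,0,0.9],0.16],[[0,0,0],[0,0,0.9],0.16],[[0,0,0],[0,0,0.3],0.16],[[0,0,0],[0,0,0],0.16],[[0,0,0],[0,0,0],0.16],[[0,0,0],[0,0,0],0.16]]' 30; python3 -c "
from h import *
go([.4855,.1888,.0085],5.25)"
```

```text
tcp [0.4911 0.1317 0.1967] yaw_y 5.61 tilt [ 1.0e-04  1.3e-03 -1.0e+00] q7 -0.17 shift [ 1.43 -0.    4.71] mm 197 turn z 0.35821673280366895
time_s: 14.65
tcp_pos: [0.4835, 0.1883, 0.0782]
orientation: [2.111, 2.325, 0.004]
contact_force: [0.4, -0.3, -0.2]
width: 0.037
finger_force: 0.0
tcp [0.4835 0.1883 0.0782] yaw_y 5.53 tilt [ 0.0027  0.0013 -1.    ] q7 -0.25 shift [0.01 0.05 1.74] mm 70 turn z 0.2816694541364626
```

```bash
python3 -m jog '[[[0,0,0],[0,0.05,0.3],0.16],[[0,0,0],[0,0,0.5],0.16],[[0,0,0],[0,0,0.3],0.16],[[0,0,0],[0,0,0.3],0.16],[[0,0,0],[0,0,0.15],0.16],[[0,0,0],[0,0,0.15],0.16],[[0,0,0],[0,0,0],0.16],[[0,0,0],[0,0,0],0.16]]'; python3 -c "
from h import *
go([.4855,.1888,.0085],5.25)"
```

```text
time_s: 15.45
tcp_pos: [0.4846, 0.1878, 0.0089]
orientation: [2.112, 2.326, 0.0]
contact_force: [0.0, -1.2, 0.7]
width: 0.0371
finger_force: 0.0
tcp [0.4846 0.1878 0.0089] yaw_y 5.51 tilt [ 3.e-04  2.e-04 -1.e+00] q7 -0.25 shift [0.02 0.02 0.01] mm 1 turn z 0.26455806561385486
```

```bash
python3 -m jog '[[[0,0,0],[0,0,0],1],[[0,0,0],[0,0,0],1],[[0,0,0],[0,0,0],1],[[0,0,0],[0,0,0],1],[[0,0,0],[0,0,-0.3],1],[[0,0,0],[0,0,-0.6],1],[[0,0,0],[0,0,-0.9],1],[[0,0,0],[0,0,-0.9],1],[[0,0,0],[0,0,-0.6],1],[[0,0,0],[0,0,0],1]]' 35; python3 -c "
from h import *
go([.49,-.31,.16],5.25)"
```

```text
time_s: 16.45
tcp_pos: [0.4863, 0.1884, 0.1443]
orientation: [2.111, 2.324, 0.01]
contact_force: [0.5, 0.3, 0.3]
width: 0.0232
finger_force: 35.0
tcp [0.4863 0.1884 0.1443] yaw_y 5.50 tilt [ 0.006   0.0028 -1.    ] q7 -0.26 shift [-12.41  -1.1   -0.43] mm 499 turn z 0.25016020368738623
```

```bash
python3 -m jog '[[[0,0,0],[-0.5,-0.05,-0.2],1],[[0,0,0],[-0.9,-0.08,-0.2],1],[[0,0,0],[-1,-0.09,-0.05],1],[[0,0,0],[-1,-0.09,0],1],[[0,0,0],[-1,-0.09,0],1],[[0,0,0],[-1,-0.09,0],1],[[0,0,0],[-1,-0.09,0],1],[[0,0,0],[-1,-0.09,0],1],[[0,0,0],[-1,-0.09,0],1],[[0,0,0],[-1,-0.09,0],1]]';  python3 -m jog '[[[0,0,0],[-1,-0.09,0],1],[[0,0,0],[-1,-0.09,0],1],[[0,0,0],[-0.7,-0.06,0],1],[[0,0,0],[-0.3,-0.03,0],1],[[0,0,0],[0,0,0],1],[[0,0,0],[0,0,0],1],[[0,0,0],[0,0,0],1]]'
python3 - <<'E'
from h import *
C,im,d=shot("wrist","w4"); P=depthpts(C,d)
h=cv2.cvtColor(im,cv2.COLOR_RGB2HSV).astype(int); H,S,V=h[...,0],h[...,1],h[...,2]
m=(H>4)&(H<17)&(S>130)&(V>90)&(np.hypot(P[...,0]-.49,P[...,1]+.327)<.07)
p=np.argwhere(m)[:,::-1].astype(np.float32); e=cv2.fitEllipse(cv2.convexHull(p)); print("ring",len(p),e,plane(C,[e[0]],.0875),np.nanmedian(P[m],0))
for nm,f in(("yel",(H>20)&(H<32)&(S>140)&(V>80)),("grn",(H>50)&(H<90)&(S>70))):
    f=f&(np.hypot(P[...,0]-.49,P[...,1]+.327)<.09); n,l,st,ce=cv2.connectedComponentsWithStats(f.astype(np.uint8))
    for i in range(1,n):
        if st[i,4]>8: print(nm,st[i,4],ce[i].round(1),np.nanmedian(P[l==i],0).round(4))
go([.49,-.327,.115],5.25)
E
```

```text
time_s: 17.45
tcp_pos: [0.4858, -0.1911, 0.158]
orientation: [-2.111, -2.325, 0.001]
contact_force: [1.3, 0.6, -0.4]
width: 0.0234
finger_force: 35.0
time_s: 18.15
tcp_pos: [0.488, -0.3075, 0.1585]
orientation: [-2.107, -2.328, -0.002]
contact_force: [0.2, -0.2, 0.4]
width: 0.0233
finger_force: 35.0
ring 1921 ((285.406494140625, 250.6397247314453), (117.17083740234375, 127.57193756103516), 88.04965209960938) [[ 0.49547355 -0.32440362  0.0875    ]] [ 0.49465429 -0.30170903  0.08686738]
yel 372 [322.3 185.4] [ 0.5173 -0.286   0.06  ]
yel 328 [187.4 374.4] [ 0.4672 -0.284   0.2427]
yel 33 [260. 344.] [ 0.4818 -0.2825  0.2334]
yel 289 [366.7 376. ] [ 0.5041 -0.2807  0.2427]
grn 291 [218.8 217.2] [ 0.4481 -0.3159  0.06  ]
grn 102 [354.3 259.6] [ 0.548  -0.3389  0.06  ]
grn 17 [337.8 257.5] [ 0.536  -0.3383  0.0601]
tcp [ 0.488  -0.3078  0.1586] yaw_y 5.70 tilt [-3.0e-04  1.6e-03 -1.0e+00] q7 0.51 shift [-0.48  0.    1.09] mm 48 turn z 0.45031561171654744
```

View pics/w4.png

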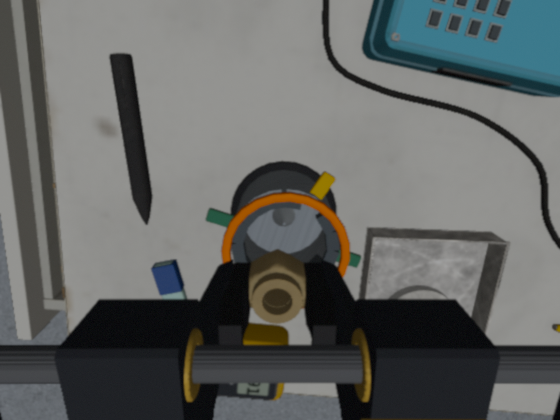

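The pot shows in the wrist view: ring centre at (285,251), green tabs at (219,217) and (354,260), yellow at (322,185). That gives a centre of about (0.496,-0.326) and a yaw of about -13.5°.

```bash
python3 -c "
from h import *
go([.496,-.326,.105],5.25)"; python3 -m jog '[[[0,0,0],[-0.2,0.08,0],1],[[0,0,0],[-0.27,0.1,0.3],1],[[0,0,0],[0,0,0.5],1],[[0,0,0],[0,0,0.4],1],[[0,0,0],[0,0,0.15],1],[[0,0,0],[0,0,0],1],[[0,0,0],[0,0,0],1],[[0,0,0],[0,0,0],1]]';python3 -c "
from h import *
go([.496,-.326,.105],5.25)"
```

```text
tcp [ 0.488  -0.3078  0.1586] yaw_y 5.70 tilt [-3.0e-04  1.6e-03 -1.0e+00] q7 0.51 shift [-0.48  0.15  1.34] mm 57 turn z 0.45031561171654744
time_s: 19.0
tcp_pos: [0.4971, -0.3287, 0.1054]
orientation: [2.111, 2.325, 0.001]
contact_force: [0.1, 0.3, 0.0]
width: 0.0231
finger_force: 35.0
tcp [ 0.4971 -0.3287  0.1054] yaw_y 5.51 tilt [ 1.4e-03 -8.0e-04 -1.0e+00] q7 0.52 shift [ 0.07 -0.02  0.01] mm 3 turn z 0.2634309546185136
```

```bash
python3 -m jog '[[[0,0,0],[0.05,0,0],1],[[0,0,0],[0,0,0],0.16],[[0,0,0],[0,0,0],0.16],[[0,0,0],[0,0,0],0.16],[[0,0,0],[0,0,0],0.16],[[0,0,0],[0,0,-0.3],0.16],[[0,0,0],[0,0,-0.6],0.16],[[0,0,0],[0,0,-0.4],0.16],[[0,0,0],[0,0,-0.1],0.16],[[0,0,0],[0,0,0],0.16]]';python3 -c "
from h import *
go([.4975,.149,.16],5.25)"
```

```text
time_s: 20.0
tcp_pos: [0.4968, -0.3265, 0.1617]
orientation: [2.111, 2.324, 0.001]
contact_force: [-0.4, 1.4, -0.1]
width: 0.0372
finger_force: 0.0
tcp [ 0.4968 -0.3265  0.1617] yaw_y 5.51 tilt [ 1.7e-03 -9.0e-04 -1.0e+00] q7 0.53 shift [11.83  1.16  0.03] mm 476 turn z 0.25930787773847896
```

```bash
python3 -m jog '[[[0,0,0],[0.5,0.05,0],0.16],[[0,0,0],[0.9,0.09,0],0.16],[[0,0,0],[1,0.1,0],0.16],[[0,0,0],[1,0.1,0],0.16],[[0,0,0],[1,0.1,0],0.16],[[0,0,0],[1,0.1,0],0.16],[[0,0,0],[1,0.1,0],0.16],[[0,0,0],[1,0.1,0],0.16],[[0,0,0],[1,0.1,0],0.16],[[0,0,0],[1,0.1,0],0.16]]';  python3 -m jog '[[[0,0,0],[1,0.1,0],0.16],[[0,0,0],[0.9,0.09,0],0.16],[[0,0,0],[0.53,0.05,0],0.16],[[0,0,0],[0,0,0.3],0.16],[[0,0,0],[0,0,0.6],0.16],[[0,0,0],[0,0,0.6],0.16],[[0,0,0],[0,0,0.6],0.16],[[0,0,0],[0,0,0],0.16],[[0,0,0],[0,0,0],0.16]]'
python3 - <<'E'
from h import *
go([.4975,.149,.0085],5.25)
C,im,d=shot("wrist","w5"); P=depthpts(C,d)
h=cv2.cvtColor(im,cv2.COLOR_RGB2HSV).astype(int)
m=((P[...,2]>.012)&(P[...,2]<.035)&(h[...,0]>8)&(h[...,0]<30)&(h[...,1]>70)&(P[...,1]>.05)&(P[...,1]<.22)).astype(np.uint8)
n,l,st,ce=cv2.connectedComponentsWithStats(m)
for i in range(1,n):
    if st[i,4]>60:
        s=P[l==i]; zt=np.percentile(s[:,2],97); t=s[s[:,2]>zt-.003]; print(ce[i],"%.4f"%zt,cv2.minEnclosingCircle((t[:,:2]*1000).astype(np.float32)),t.mean(0))
E
```

```text
time_s: 21.0
tcp_pos: [0.4968, 0.0531, 0.16]
orientation: [-2.111, -2.325, 0.002]
contact_force: [0.2, 1.1, -0.0]
width: 0.037
finger_force: 0.0
time_s: 21.9
tcp_pos: [0.4973, 0.1478, 0.0762]
orientation: [-2.113, -2.324, 0.004]
contact_force: [1.5, -0.2, -0.2]
width: 0.0371
finger_force: 0.0
tcp [0.4973 0.1478 0.0762] yaw_y 5.43 tilt [-0.0019 -0.0014 -1.    ] q7 -0.21 shift [0.03 0.01 1.69] mm 68 turn z 0.17641677862066274
[277.98474738 228.63012393] 0.0264 ((497.8147888183594, 149.27589416503906), 9.355239868164062) [0.49776699 0.1497542  0.02536784]
[259.43847875 281.91349739] 0.0282 ((489.6716613769531, 113.42912292480469), 10.259172439575195) [0.48971423 0.11409817 0.02719826]
```

```bash
python3 -m jog '[[[0,0,0],[0.03,0.01,0.3],0.16],[[0,0,0],[0,0,0.5],0.16],[[0,0,0],[0,0,0.3],0.16],[[0,0,0],[0,0,0.3],0.16],[[0,0,0],[0,0,0.15],0.16],[[0,0,0],[0,0,0.13],0.16],[[0,0,0],[0,0,0],0.16],[[0,0,0],[0,0,0],0.16]]';python3 -m jog '[[[0,0,0],[0,0,0],1],[[0,0,0],[0,0,0],1],[[0,0,0],[0,0,0],1],[[0,0,0],[0,0,0],1],[[0,0,0],[0,0,-0.3],1],[[0,0,0],[0,0,-0.6],1],[[0,0,0],[0,0,-0.9],1],[[0,0,0],[0,0,-0.9],1],[[0,0,0],[0,0,-0.9],1],[[0,0,0],[0,0,-0.2],1]]'; python3 -c "
from h import *
go([.496,-.326,.16],5.25)"
```

```text
time_s: 22.75
tcp_pos: [0.4983, 0.1506, 0.0097]
orientation: [2.112, 2.326, 0.001]
contact_force: [0.8, -0.2, 0.3]
width: 0.0372
finger_force: 0.0
time_s: 23.75
tcp_pos: [0.4999, 0.151, 0.1656]
orientation: [2.11, 2.323, 0.009]
contact_force: [0.2, 0.7, -0.4]
width: 0.021
finger_force: 35.0
tcp [0.4999 0.151  0.1656] yaw_y 5.50 tilt [ 0.0064  0.0024 -1.    ] q7 -0.21 shift [-11.86  -1.24   0.11] mm 477 turn z 0.24596984064976368
```

```bash
python3 -m jog '[[[0,0,0],[-0.5,-0.05,0],1],[[0,0,0],[-0.9,-0.09,0],1],[[0,0,0],[-1,-0.1,0],1],[[0,0,0],[-1,-0.1,0],1],[[0,0,0],[-1,-0.1,0],1],[[0,0,0],[-1,-0.1,0],1],[[0,0,0],[-1,-0.1,0],1],[[0,0,0],[-1,-0.1,0],1],[[0,0,0],[-1,-0.1,0],1],[[0,0,0],[-1,-0.1,0],1]]';  python3 -m jog '[[[0,0,0],[-1,-0.1,0],1],[[0,0,0],[-0.9,-0.09,0],1],[[0,0,0],[-0.55,-0.06,0],1],[[0,0,0],[0,0,0.3],1],[[0,0,0],[0,0,0.5],1],[[0,0,0],[0,0,0.4],1],[[0,0,0],[0,0,0.2],1],[[0,0,0],[0,0,0],1],[[0,0,0],[0,0,0],1]]'
python3 - <<'E'
from h import *
go([.496,-.326,.105],5.25)
E
```

```text
time_s: 24.75
tcp_pos: [0.4959, -0.2288, 0.1611]
orientation: [-2.111, -2.325, 0.001]
contact_force: [1.3, 0.1, 0.9]
width: 0.021
finger_force: 35.0
time_s: 25.65
tcp_pos: [0.4965, -0.3251, 0.1055]
orientation: [-2.111, -2.327, -0.0]
contact_force: [0.2, -0.0, 0.3]
width: 0.0211
finger_force: 35.0
tcp [ 0.4965 -0.3251  0.1055] yaw_y 5.57 tilt [-1.e-04  5.e-04 -1.e+00] q7 0.51 shift [-0.02 -0.02  0.01] mm 1 turn z 0.3221549671598041
```

```bash
python3 -m jog '[[[0,0,0],[0,0,0],0.16],[[0,0,0],[0,0,0],0.16],[[0,0,0],[0,0,0],0.16],[[0,0,0],[0,0,0],0.16],[[0,0,0],[0,0,-0.3],0.16],[[0,0,0],[0,0,-0.6],0.16],[[0,0,0],[0,0,-0.4],0.16],[[0,0,0],[0.5,0.04,-0.1],0.16],[[0,0,0],[0.9,0.08,0],0.16],[[0,0,0],[1,0.08,0],0.16]]';python3 -m jog '[[[0,0,0],[1,0.08,0],0.16],[[0,0,0],[1,0.08,0],0.16],[[0,0,0],[1,0.08,0],0.16],[[0,0,0],[1,0.08,0],0.16],[[0,0,0],[1,0.08,0],0.16],[[0,0,0],[1,0.08,0],0.16],[[0,0,0],[1,0.08,0],0.16],[[0,0,0],[1,0.08,0],0.16],[[0,0,0],[0.55,0.08,0],0.16],[[0,0,0],[0,0,0.3],0.16]]';  python3 -m jog '[[[0,0,0],[0,0,0.6],0.16],[[0,0,0],[0,0,0.6],0.16],[[0,0,0],[0,0,0.6],0.16],[[0,0,0],[0,0,0],0.16],[[0,0,0],[0,0,0],0.16],[[0,0,0],[0,0,0],0.16]]'
python3 - <<'E'
from h import *
go([.4905,.1137,.0085],5.25)
E
```

```text
time_s: 26.65
tcp_pos: [0.4954, -0.2299, 0.1627]
orientation: [2.114, 2.321, 0.001]
contact_force: [0.7, 0.5, -0.1]
width: 0.0373
finger_force: 0.0
time_s: 27.65
tcp_pos: [0.4922, 0.1192, 0.1512]
orientation: [2.103, 2.333, 0.01]
contact_force: [-0.7, -0.6, 0.1]
width: 0.0371
finger_force: 0.0
time_s: 28.25
tcp_pos: [0.4917, 0.1139, 0.0789]
orientation: [2.112, 2.325, 0.003]
contact_force: [-0.1, 0.2, -0.0]
width: 0.0375
finger_force: 0.0
tcp [0.4917 0.1139 0.0789] yaw_y 5.50 tilt [ 2.2e-03  8.0e-04 -1.0e+00] q7 -0.16 shift [-0.   -0.03  1.76] mm 70 turn z 0.2521191734476247
```

```bash
python3 -m jog '[[[0,0,0],[0,-0.02,0.3],0.16],[[0,0,0],[0,0,0.5],0.16],[[0,0,0],[0,0,0.3],0.16],[[0,0,0],[0,0,0.3],0.16],[[0,0,0],[0,0,0.2],0.16],[[0,0,0],[0,0,0.15],0.16],[[0,0,0],[0,0,0],0.16],[[0,0,0],[0,0,0],0.16]]';python3 -m jog '[[[0,0,0],[0,0,0],1],[[0,0,0],[0,0,0],1],[[0,0,0],[0,0,0],1],[[0,0,0],[0,0,0],1],[[0,0,0],[0,0,-0.3],1],[[0,0,0],[0,0,-0.6],1],[[0,0,0],[0,0,-0.9],1],[[0,0,0],[0,0,-0.9],1],[[0,0,0],[0,0,-0.9],1],[[0,0,0],[0,0,-0.2],1]]'; python3 -c "
from h import *
go([.496,-.326,.16],5.25)"
```

```text
time_s: 29.05
tcp_pos: [0.4901, 0.1136, 0.0076]
orientation: [2.112, 2.326, 0.0]
contact_force: [-0.5, 1.0, -0.2]
width: 0.0368
finger_force: 0.0
time_s: 30.05
tcp_pos: [0.4917, 0.1139, 0.1635]
orientation: [2.11, 2.323, 0.009]
contact_force: [0.3, -0.4, -0.2]
width: 0.0238
finger_force: 35.0
tcp [0.4917 0.1139 0.1635] yaw_y 5.49 tilt [ 0.0063  0.0019 -1.    ] q7 -0.16 shift [-10.96  -0.95   0.07] mm 440 turn z 0.24098839095987046
```

```bash
python3 -m jog '[[[0,0,0],[-0.5,-0.05,0],1],[[0,0,0],[-0.9,-0.08,0],1],[[0,0,0],[-1,-0.08,0],1],[[0,0,0],[-1,-0.08,0],1],[[0,0,0],[-1,-0.08,0],1],[[0,0,0],[-1,-0.08,0],1],[[0,0,0],[-1,-0.08,0],1],[[0,0,0],[-1,-0.08,0],1],[[0,0,0],[-1,-0.08,0],1],[[0,0,0],[-1,-0.08,0],1]]';  python3 -m jog '[[[0,0,0],[-1,-0.08,0],1],[[0,0,0],[-0.55,-0.05,0],1],[[0,0,0],[0,0,0.3],1],[[0,0,0],[0,0,0.5],1],[[0,0,0],[0,0,0.4],1],[[0,0,0],[0,0,0.15],1],[[0,0,0],[0,0,0],1],[[0,0,0],[0,0,0],1]]'
python3 - <<'E'
from h import *
go([.496,-.326,.105],5.25)
E
```

```text
time_s: 31.05
tcp_pos: [0.4947, -0.265, 0.1591]
orientation: [-2.111, -2.325, 0.0]
contact_force: [0.0, 1.2, -1.2]
width: 0.0238
finger_force: 35.0
time_s: 31.85
tcp_pos: [0.4966, -0.3251, 0.1057]
orientation: [-2.111, -2.327, -0.001]
contact_force: [-0.3, 0.0, -0.2]
width: 0.0238
finger_force: 35.0
tcp [ 0.4966 -0.3251  0.1057] yaw_y 5.57 tilt [ 1.e-04  4.e-04 -1.e+00] q7 0.51 shift [-0.02 -0.02  0.02] mm 1 turn z 0.31926461498713365
```

```bash
python3 -m jog '[[[0,0,0],[0,0,0],0.16],[[0,0,0],[0,0,0],0],[[0,0,0],[0,0,0],0],[[0,0,0],[0,0,0],0],[[0,0,0],[0,0,-0.3],0],[[0,0,0],[-0.5,0,-0.6],0],[[0,0,0],[-0.5,0,-0.6],0],[[0,0,0],[-0.1,0,-0.2],0],[[0,0,0],[0,0,0],0],[[0,0,0],[0,0,0],0]]';  python3 -m jog '[[[0,0,0],[0,0,0],0],[[0,0,0],[0,0,0],0],[[0,0,0],[0,0,0],0]]'
cat > pot.py <<'E'
from h import *
def pot(name,w=.6):
    C,im,d=shot("wrist",name); P=depthpts(C,d)
    h=cv2.cvtColor(im,cv2.COLOR_RGB2HSV).astype(int); H,S,V=h[...,0],h[...,1],h[...,2]
    near=np.hypot(P[...,0]-.496,P[...,1]+.326)
    m=(H>4)&(H<17)&(S>130)&(V>90)&(near<.06)
    p=np.argwhere(m)[:,::-1].astype(np.float32); e=cv2.fitEllipse(cv2.convexHull(p)); c=plane(C,[e[0]],.0875)[0]; print("ring",len(p),c)
    s=P[m&(abs(P[...,2]-.0875)<.004)]; A=np.c_[2*s[:,:2],np.ones(len(s))]; q=np.linalg.lstsq(A,(s[:,:2]**2).sum(1),rcond=None)[0]; print("circle",q[:2],np.sqrt(q[2]+q[0]**2+q[1]**2),np.median(s[:,2]))
    for nm,f in(("yel",(H>20)&(H<32)&(S>140)&(V>80)),("grn",(H>50)&(H<90)&(S>70))):
        f=f&(near<.075)&(P[...,2]<.075)&(P[...,2]>.05); n,l,st,ce=cv2.connectedComponentsWithStats(f.astype(np.uint8))
        for i in range(1,n):
            if st[i,4]>40:
                t=np.nanmedian(P[l==i],0); r=t[:2]-q[:2]; print(nm,st[i,4],ce[i].round(1),t.round(4),"r %.4f ang %.1f"%(np.hypot(*r),np.degrees(np.arctan2(r[1],r[0]))))
    return im
pot("w6")
E
python3 pot.py
```

```text
time_s: 32.85
tcp_pos: [0.5001, -0.368, 0.1728]
orientation: [-2.109, -2.325, -0.001]
contact_force: [-0.3, -0.5, -0.7]
width: 0.044
finger_force: 0.0
time_s: 33.15
tcp_pos: [0.5004, -0.3688, 0.1727]
orientation: [-2.11, -2.326, 0.0]
contact_force: [0.2, -0.1, 0.2]
width: 0.044
finger_force: 0.0
ring 3394 [ 0.49545692 -0.32518907  0.0875    ]
circle [ 0.495699   -0.32756861] 0.03852543029731954 0.0869351673176175
yel 291 [315.8  86.6] [ 0.5183 -0.2843  0.06  ] r 0.0488 ang 62.5
yel 42 [245.  196.7] [ 0.4769 -0.3649  0.0602] r 0.0418 ang -116.8
yel 81 [236.7 208.5] [ 0.4714 -0.3744  0.0601] r 0.0528 ang -117.4
grn 237 [205.2 124.4] [ 0.4459 -0.316   0.0601] r 0.0511 ang 167.0
grn 153 [345.7 171.6] [ 0.547  -0.339   0.0601] r 0.0526 ang -12.6
```

View pics/w6.png

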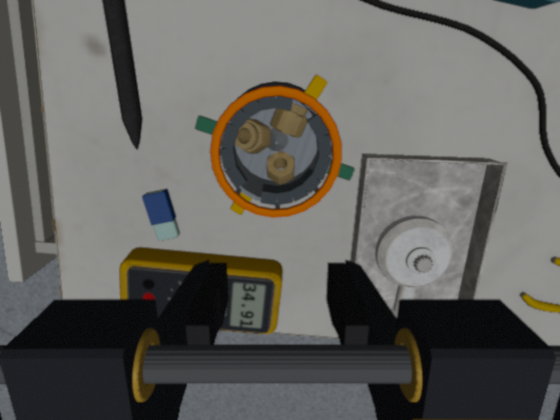

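All three nuts lie in the pot, seen at (255,135), (290,122) and (281,166). The pot's centre is (0.4958,-0.327), its yaw -13°, and the gaps are at 63°. On to the lid.

```bash
python3 -m jog '[[[0,0,-8],[0,0,-0.2],0],[[0,0,-8],[0,0,-0.2],0],[[0,0,-8],[0,0,-0.2],0],[[0,0,-8],[0,0,-0.2],0],[[0,0,-8],[0,0,0],0],[[0,0,-8],[0,0,0],0],[[0,0,-8],[0,0,0],0],[[0,0,-8],[0,0,0],0],[[0,0,-8],[0,0,0],0],[[0,0,0],[0,0,0],0]]';python3 -c "
from h import *
go([.44,-.11,.2],77)"
```

```text
time_s: 34.2
tcp_pos: [0.5003, -0.3697, 0.2051]
orientation: [-0.341, -3.123, -0.001]
contact_force: [0.1, -0.3, -0.1]
width: 0.0443
finger_force: 0.0
tcp [ 0.5003 -0.3697  0.2051] yaw_y 77.53 tilt [-2.e-04  8.e-04 -1.e+00] q7 1.56 shift [2.87 6.01 0.13] mm 267 turn z 0.5254585966056595
```

```bash
python3 -m jog '[[[0,0,0],[0.2,0.5,0],0],[[0,0,0],[0.4,0.85,0],0],[[0,0,0],[0.4,0.85,0],0],[[0,0,0],[0.4,0.85,0],0],[[0,0,0],[0.4,0.85,0],0],[[0,0,0],[0.4,0.85,0],0],[[0,0,0],[0.4,0.85,0],0],[[0,0,0],[0.27,0.4,0],0],[[0,0,0],[0,0,0],0],[[0,0,0],[0,0,0],0]]'
cat > lid.py <<'E'
from h import *
import sys
C,im,d=shot("wrist",sys.argv[1]); P=depthpts(C,d)
V=im.max(2)
box=(P[...,0]>.3)&(P[...,0]<.58)&(P[...,1]>-.25)&(P[...,1]<.03)
k=(box&(P[...,2]>.048)&(P[...,2]<.06)&(V<70)).astype(np.uint8)
n,l,st,ce=cv2.connectedComponentsWithStats(k); i=1+np.argmax(st[1:,4]); s=P[l==i]; r=cv2.minAreaRect((s[:,:2]*1000).astype(np.float32)); print("rib",len(s),r,np.median(s[:,2]),ce[i], s.mean(0))
u,w,vt=np.linalg.svd(s[:,:2]-s[:,:2].mean(0),full_matrices=False); print("rib dir %.2f"%(np.degrees(np.arctan2(vt[0,1],vt[0,0]))%180))
f=P[box&(abs(P[...,2]-.026)<.004)&(V>90)]; f=f[np.hypot(*(f[:,:2]-s[:,:2].mean(0)).T)<.05]; print("flange",len(f),cv2.minEnclosingCircle((f[:,:2]*1000).astype(np.float32)))
E
python3 lid.py w7;python3 -c "
from h import *
go([.44,-.098,.1],77)"
```

```text
time_s: 35.2
tcp_pos: [0.4407, -0.1111, 0.2056]
orientation: [0.344, 3.122, -0.001]
contact_force: [0.1, 0.6, -0.4]
width: 0.0442
finger_force: 0.0
rib 1065 ((417.67572021484375, -124.53641510009766), (13.27248477935791, 54.994667053222656), 78.00616455078125) 0.053376766224776495 [254.90422535 165.57276995] [ 0.41665484 -0.12416372  0.05331498]
rib dir 167.94
flange 5204 ((417.9837341308594, -124.8701400756836), 40.91546630859375)
tcp [ 0.4408 -0.1118  0.2055] yaw_y 77.34 tilt [ 6.e-04 -8.e-04 -1.e+00] q7 1.06 shift [0.1  0.33 2.64] mm 106 turn z 0.3417418651606994
```

View pics/w7.png

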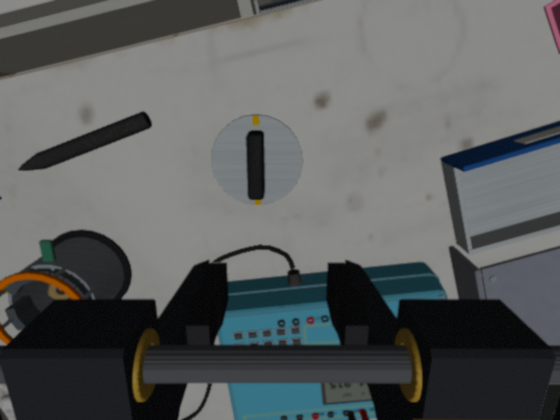

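The lid was knocked to (0.418,-0.1247). In the picture the rib is at (255,165), direction 168°.

```bash
python3 -c "
from h import *
go([.418,-.1247,.08],78)"; python3 -m jog '[[[0,0,-0.7],[0.3,-0.1,0.3],0],[[0,0,0],[0.3,-0.1,0.7],0],[[0,0,0],[0.03,0,0.9],0],[[0,0,0],[0,0,0.7],0],[[0,0,0],[0,0,0.4],0],[[0,0,0],[0,0,0],0],[[0,0,0],[0,0,0],0],[[0,0,0],[0,0,0],0]]'; python3 -c "
from h import *
go([.418,-.1247,.03],78)"
```

```text
tcp [ 0.4408 -0.1118  0.2055] yaw_y 77.34 tilt [ 6.e-04 -8.e-04 -1.e+00] q7 1.06 shift [ 0.49 -0.44  3.14] mm 128 turn z -0.6582581348393006
time_s: 36.05
tcp_pos: [0.4147, -0.1138, 0.0862]
orientation: [0.325, 3.123, -0.0]
contact_force: [-0.4, 0.5, -0.1]
width: 0.044
finger_force: 0.0
tcp [ 0.4147 -0.1138  0.0862] yaw_y 78.12 tilt [ 1.8e-03 -3.0e-04 -1.0e+00] q7 0.89 shift [-0.13 -0.25  1.41] mm 57 turn z 0.12080738746446684
```

```bash
python3 -m jog '[[[0,0,0],[-0.12,-0.23,0.2],0],[[0,0,0],[0,0,0.4],0],[[0,0,0],[0,0,0.4],0],[[0,0,0],[0,0,0.25],0],[[0,0,0],[0,0,0.14],0],[[0,0,0],[0,0,0],0],[[0,0,0],[0,0,0],0]]'; python3 -c "
from h import *
go([.418,-.1247,.03],78)"
```

```text
time_s: 36.75
tcp_pos: [0.4184, -0.1245, 0.037]
orientation: [-0.324, -3.121, 0.0]
contact_force: [0.9, 0.6, -0.2]
width: 0.0439
finger_force: 0.0
tcp [ 0.4184 -0.1245  0.037 ] yaw_y 78.16 tilt [-3.7e-03  2.0e-04 -1.0e+00] q7 0.30 shift [ 0.01 -0.01  0.18] mm 7 turn z 0.16373167642039732
```

```bash
python3 -m jog '[[[0,0,0],[0,0,0.1],0],[[0,0,0],[0,0,0.05],0],[[0,0,0],[0,0,0],0],[[0,0,0],[0,0,0],0]]'; python3 -m jog '[[[0,0,0],[0,0,0],1],[[0,0,0],[0,0,0],1],[[0,0,0],[0,0,0],1],[[0,0,0],[0,0,0],1],[[0,0,0],[0,0,0],1],[[0,0,0],[0,0,0],1],[[0,0,0],[0,0,0],1]]' 55;python3 -c "
from h import *
go([.418,-.1247,.03],78)"
```

```text
time_s: 37.15
tcp_pos: [0.4183, -0.1241, 0.0312]
orientation: [-0.323, -3.121, 0.0]
contact_force: [0.5, 0.3, -0.2]
width: 0.0439
finger_force: 0.0
time_s: 37.85
tcp_pos: [0.4181, -0.1239, 0.0309]
orientation: [-0.322, -3.121, 0.001]
contact_force: [-0.2, -1.0, 0.2]
width: 0.0134
finger_force: 55.0
tcp [ 0.4181 -0.1239  0.0309] yaw_y 78.22 tilt [-4.3e-03  1.0e-04 -1.0e+00] q7 -0.01 shift [-0.   -0.02  0.02] mm 1 turn z 0.21668237375864408
```

```bash
python3 -m jog '[[[0,0,0],[0,0,-0.3],1],[[0,0,0],[0,0,-0.7],1],[[0,0,0],[0,0,-0.9],1],[[0,0,8],[0,0,-0.9],1],[[0,0,8],[0,0,-0.6],1],[[0,0,8],[0,0,0],1],[[0,0,8],[0,0,0],1],[[0,0,8],[0,0,0],1],[[0,0,8],[0,0,0],1],[[0,0,8],[0,0,0],1]]'; python3 -m jog '[[[0,0,8],[0,0,0],1],[[0,0,8],[0,0,0],1],[[0,0,8],[0,0,0],1],[[0,0,8],[0,0,0],1],[[0,0,8],[0,0,0],1],[[0,0,8],[0,0,0],1],[[0,0,0],[0,0,0],1],[[0,0,0],[0,0,0],1]]'; python3 -c "
from h import *
go([.4958,-.327,.165],-27)"
```

```text
time_s: 38.85
tcp_pos: [0.4189, -0.1242, 0.1637]
orientation: [-1.759, -2.602, 0.003]
contact_force: [-0.0, 0.3, -1.0]
width: 0.0133
finger_force: 55.0
time_s: 39.65
tcp_pos: [0.4191, -0.1241, 0.1637]
orientation: [2.658, 1.674, -0.003]
contact_force: [0.1, 0.4, -1.0]
width: 0.0136
finger_force: 55.0
tcp [ 0.4191 -0.1241  0.1637] yaw_y -25.60 tilt [-0.0017 -0.0013 -1.    ] q7 -0.49 shift [-3.75  3.92 -0.03] mm 217 turn z 1.3952589308131849
```

```bash
python3 -m jog '[[[0,0,1.4],[-0.3,0.3,0],1],[[0,0,0],[-0.6,0.6,0],1],[[0,0,0],[-0.7,0.7,0],1],[[0,0,0],[-0.7,0.7,0],1],[[0,0,0],[-0.7,0.7,0],1],[[0,0,0],[-0.5,0.6,0],1],[[0,0,0],[-0.25,0.32,0],1],[[0,0,0],[0,0,0],1],[[0,0,0],[0,0,0],1],[[0,0,0],[0,0,0],1]]'; python3 - <<'E'
from h import *
go([.4958,-.327,.165],-27)
C,im,d=shot("wrist","w8"); P=depthpts(C,d); s=arm.get_state(); t=np.array(s["tcp_pos"]); M=R.from_rotvec(s["orientation"]).as_matrix()
zf=t[2]-.0309+.026
L=(P-t)@M  # tool coords
k=(abs(P[...,2]-zf)<.004)&(np.hypot(L[...,0],L[...,1])<.06)
q=L[k]; print("flange pts",len(q),zf)
r=np.hypot(q[:,0],q[:,1]); a=np.degrees(np.arctan2(q[:,1],q[:,0]))
E_=[]
for b in range(-180,180,10):
    g=(a>=b)&(a<b+10)
    if g.sum()>15: E_.append(q[g][np.argsort(r[g])[-3:]].mean(0)); 
E_=np.array(E_); print(np.c_[np.degrees(np.arctan2(E_[:,1],E_[:,0])),np.hypot(E_[:,0],E_[:,1])*1000].round(1).tolist())
E
```

```text
time_s: 40.65
tcp_pos: [0.4901, -0.3272, 0.1638]
orientation: [-2.678, -1.639, 0.003]
contact_force: [0.0, 0.9, -0.6]
width: 0.0139
finger_force: 55.0
tcp [ 0.4901 -0.3272  0.1638] yaw_y -27.06 tilt [-2.4e-03  4.0e-04 -1.0e+00] q7 -0.18 shift [ 0.07  0.12 -0.03] mm 6 turn z -0.056192206628907115
flange pts 11070 0.15909796416292293
[[-166.2, 37.9], [-104.0, 40.7], [-93.3, 40.7], [-85.0, 40.9], [-74.6, 40.9], [-63.5, 40.8], [-58.4, 41.0], [-44.9, 41.1], [-32.2, 41.0], [-28.2, 41.0], [-15.4, 41.1], [-1.3, 41.0], [3.1, 40.9], [14.1, 41.0], [29.2, 40.8], [32.5, 40.7], [44.1, 40.7], [56.4, 40.6], [61.1, 40.5], [74.9, 40.4], [81.9, 40.4], [91.7, 40.2], [103.5, 40.4], [166.1, 38.1]]
```

View pics/w8.png

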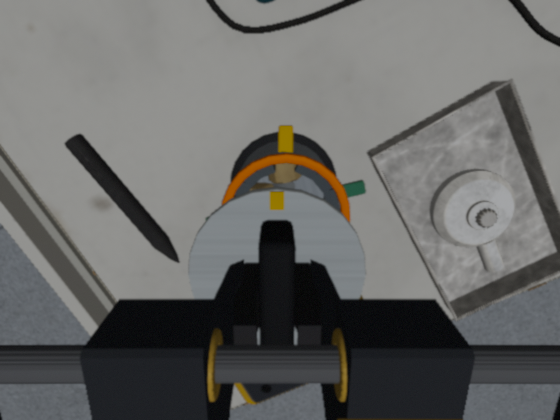

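The lid is centred in the grip to within half a millimetre, and the yellow gap tab at (286,138) lines up with the rib. Lowering.

```bash
python3 -m jog '[[[0,0,0],[0.04,0.06,0.2],1],[[0,0,0],[0.03,0.06,0.4],1],[[0,0,0],[0,0,0.3],1],[[0,0,0],[0,0,0.2],1],[[0,0,0],[0,0,0.1],1],[[0,0,0],[0,0,0],1],[[0,0,0],[0,0,0],1],[[0,0,0],[0,0,0],1]]'; python3 -c "
from h import *
go([.4958,-.327,.099],-27)"
```

```text
time_s: 41.5
tcp_pos: [0.4965, -0.3292, 0.1165]
orientation: [2.681, 1.636, -0.002]
contact_force: [0.2, 0.6, -2.2]
width: 0.0138
finger_force: 55.0
tcp [ 0.4965 -0.3292  0.1165] yaw_y -27.22 tilt [-2.0e-04 -1.8e-03 -1.0e+00] q7 -0.20 shift [ 0.04 -0.04  0.44] mm 18 turn z -0.21725533925258844
```

```bash
python3 -m jog '[[[0,0,0],[0.04,-0.03,0.1],1],[[0,0,0],[0,0,0.1],1],[[0,0,0],[0,0,0.1],1],[[0,0,0],[0,0,0.1],1],[[0,0,0],[0,0,0],1],[[0,0,0],[0,0,0],1],[[0,0,0],[0,0,0],1]]'; python3 -c "
from h import *
print(arm.get_state()['moment'])
go([.4958,-.327,.099],-27)"
```

```text
time_s: 42.2
tcp_pos: [0.4959, -0.327, 0.1001]
orientation: [2.681, 1.636, -0.002]
contact_force: [0.7, -0.3, -1.1]
width: 0.0134
finger_force: 55.0
[-0.03783595  0.08195933 -0.02656295]
tcp [ 0.4959 -0.327   0.1001] yaw_y -27.21 tilt [-0.001  -0.0014 -1.    ] q7 -0.21 shift [-0.   -0.    0.03] mm 1 turn z -0.20915309071756383
```

```bash
python3 -m jog '[[[0,0,0],[0,0,0.08],1],[[0,0,0],[0,0,0.08],1],[[0,0,0],[0,0,0.08],1],[[0,0,0],[0,0,0.08],1],[[0,0,0],[0,0,0.03],1],[[0,0,0],[0,0,0],1],[[0,0,0],[0,0,0],1],[[0,0,0],[0,0,0],1]]'; python3 -c "
from h import *
print(arm.get_state()['moment'])
go([.4958,-.327,.0864],-27)"
```

```text
time_s: 43.0
tcp_pos: [0.4963, -0.3273, 0.0871]
orientation: [2.68, 1.635, -0.002]
contact_force: [-1.2, 1.4, 8.7]
width: 0.0136
finger_force: 55.0
[ 0.22563958  0.36949653 -0.00285717]
tcp [ 0.4963 -0.3273  0.0871] yaw_y -27.22 tilt [ 2.0e-04 -2.2e-03 -1.0e+00] q7 -0.21 shift [ 0.   -0.01  0.02] mm 1 turn z -0.21774346305531367
```

```bash
python3 -m jog '[[[0,0,0],[0,0,0.03],1],[[0,0,0],[0,0,0],1],[[0,0,5],[0,0,0],1],[[0,0,5],[0,0,0],1],[[0,0,5],[0,0,0],1],[[0,0,5],[0,0,0],1],[[0,0,0],[0,0,0],1]]'; python3 -c "
from h import *
print(arm.get_state()['moment'])
go([.4958,-.327,.086],-103)"
```

```text
time_s: 43.7
tcp_pos: [0.4971, -0.3277, 0.0862]
orientation: [2.923, 1.142, 0.001]
contact_force: [-0.4, -0.4, 9.9]
width: 0.0136
finger_force: 55.0
[ 0.10367041  0.11976362 -0.05857067]
tcp [ 0.4971 -0.3277  0.0862] yaw_y -47.32 tilt [ 0.0017 -0.0034 -1.    ] q7 -0.44 shift [-0.01 -0.04  0.01] mm 2 turn z 55.67999018201583
```

Turning freely. On to the stop.

```bash
python3 -m jog '[[[0,0,6],[0,0,0],1],[[0,0,6],[0,0,0],1],[[0,0,6],[0,0,0],1],[[0,0,6],[0,0,0],1],[[0,0,6],[0,0,0],1],[[0,0,6],[0,0,0],1],[[0,0,6],[0,0,0],1],[[0,0,5],[0,0,0],1],[[0,0,0],[0,0,0],1],[[0,0,0],[0,0,0],1]]'; python3 -c "
from h import *
print(arm.get_state()['moment'])
go([.4958,-.327,.086],-103)"
```

```text
time_s: 44.7
tcp_pos: [0.4969, -0.3276, 0.0861]
orientation: [3.137, -0.116, 0.002]
contact_force: [-0.3, 0.9, 9.3]
width: 0.0136
finger_force: 55.0
[ 0.24936014  0.26176864 -0.12927495]
tcp [ 0.4969 -0.3276  0.0861] yaw_y -94.22 tilt [ 0.0014 -0.0029 -1.    ] q7 -0.97 shift [-0.03 -0.01  0.  ] mm 1 turn z 8.775587410466713
```

```bash
python3 -m jog '[[[0,0,3],[0,0,0],1],[[0,0,3],[0,0,0],1],[[0,0,2.7],[0,0,0],1],[[0,0,0],[0,0,0],1],[[0,0,0],[0,0,0],1]]'; python3 -c "
from h import *
print(arm.get_state()['moment'])
go([.4958,-.327,.0924],-103)"
```

```text
time_s: 45.2
tcp_pos: [0.497, -0.3275, 0.0861]
orientation: [3.119, -0.353, 0.003]
contact_force: [-0.9, 1.2, 9.4]
width: 0.0138
finger_force: 55.0
[ 0.23823071  0.13574957 -0.0064774 ]
tcp [ 0.497  -0.3275  0.0861] yaw_y -102.91 tilt [ 0.0016 -0.0028 -1.    ] q7 -1.06 shift [-0.03 -0.01 -0.16] mm 6 turn z 0.08994673691648813
```

```bash
python3 -m jog '[[[0,0,0],[0,0,-0.08],1],[[0,0,0],[0,0,-0.08],1],[[0,0,0],[0,0,0],1],[[0,0,0],[0,0,0],1],[[0,0,0],[0,0,0],1]]';python3 -m jog '[[[0,0,0],[0,0,-0.06],1],[[0,0,0],[0,0,0],1],[[0,0,0],[0,0,0],1]]'; python3 -c "
from h import *
print(arm.get_state()['moment'])
go([.4958,-.327,.0924],-103)"
```

```text
time_s: 45.7
tcp_pos: [0.4969, -0.3275, 0.0919]
orientation: [3.119, -0.353, 0.002]
contact_force: [0.9, 0.5, 5.6]
width: 0.0137
finger_force: 55.0
time_s: 46.0
tcp_pos: [0.4969, -0.3275, 0.0926]
orientation: [3.119, -0.352, 0.001]
contact_force: [4.2, -2.7, -10.8]
width: 0.0139
finger_force: 55.0
[-0.60558124 -0.94574952 -0.04654494]
tcp [ 0.4969 -0.3275  0.0926] yaw_y -102.89 tilt [ 4.0e-04 -2.5e-03 -1.0e+00] q7 -1.07 shift [-0.03 -0.01  0.01] mm 1 turn z 0.10748712672494776
```

The lid resists an upward pull at the locked height, so it is home. Letting go.

```bash
python3 -m jog '[[[0,0,0],[0,0,0.05],1],[[0,0,0],[0,0,0],1],[[0,0,0],[0,0,0],0.2],[[0,0,0],[0,0,0],0.2],[[0,0,0],[0,0,0],0.2],[[0,0,0],[0,0,0],0.2],[[0,0,0],[0,0,-0.3],0.2],[[0,0,0],[0,0,-0.6],0.2],[[0,0,0],[0,0,-0.8],0.2],[[0,0,0],[0,0,-0.5],0.2]]'; python3 -m jog '[[[0,0,0],[0.5,0.3,-0.3],1],[[0,0,0],[0.8,0.3,0],1],[[0,0,0],[0.4,0.3,0],1],[[0,0,0],[0,0,0],1],[[0,0,0],[0,0,0],1]]'
python3 - <<'E'
from h import *
for n in("side","scene"):
    C,im,d=shot(n,n+"3")
    if n=="side": a=cv2.resize(im[140:200,270:350],(400,300))
    else: b=cv2.resize(im[225:300,330:430],(400,300))
cv2.imwrite("pics/lock.png",np.hstack([a,b])[...,::-1])
C=cam("scene");z=np.load("pics/scene3.npz");P=depthpts(C,z["d"]);V=z["im"].max(2)
k=(V<70)&(np.hypot(P[...,0]-.496,P[...,1]+.327)<.035)&(P[...,2]>.105)&(P[...,2]<.125); s=P[k]; print(len(s),np.median(s[:,2]),cv2.minAreaRect((s[:,:2]*1000).astype(np.float32)))
k=(np.hypot(P[...,0]-.496,P[...,1]+.327)<.038)&(V>90)&(P[...,2]>.08)&(P[...,2]<.1); print("flange z",np.nanmedian(P[k],0),k.sum())
go([.40,.12,.15],95.25)
E
```

```text
time_s: 47.0
tcp_pos: [0.4964, -0.3274, 0.1824]
orientation: [3.119, -0.353, 0.002]
contact_force: [-0.1, 0.2, 0.1]
width: 0.0352
finger_force: 0.0
time_s: 47.5
tcp_pos: [0.5534, -0.3769, 0.1918]
orientation: [3.121, -0.354, -0.003]
contact_force: [-0.3, 0.6, 0.8]
width: 0.0005
finger_force: 0.0
106 0.11369839631010903 ((493.20697021484375, -330.0440368652344), (11.450824737548828, 53.44304275512695), 75.91191864013672)
flange z [ 0.48811544 -0.33660542  0.08697945] 395
tcp [ 0.5532 -0.3762  0.1917] yaw_y -102.91 tilt [-2.4e-03 -1.0e-04 -1.0e+00] q7 -1.10 shift [ -6.5  -11.24   1.05] mm 521 turn z -18.15716904203407
```

View pics/lock.png

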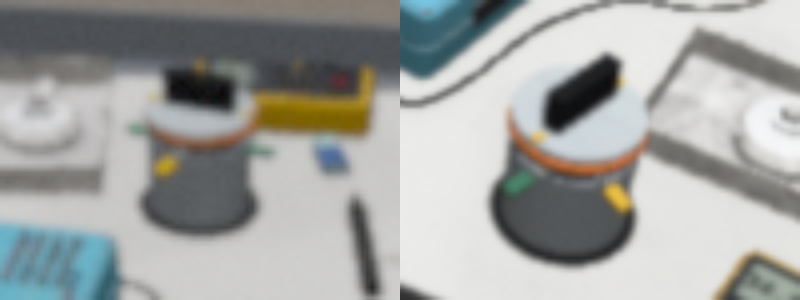

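The lid sits level with its rib over the green marks, and the flange is at 87 mm. Next is closing the drawer, with the fingers shut.

```bash
python3 -m jog '[[[0,0,-6],[0,0,0],1],[[0,0,-6],[0,0,0],1],[[0,0,-6.2],[0,0,0],1],[[0,0,0],[0,0,0],1],[[0,0,0],[0,0,0],1]]'; python3 -c "
from h import *
go([.408,.1225,.19],95.25)"
```

```text
time_s: 48.1
tcp_pos: [0.5537, -0.3766, 0.1918]
orientation: [3.138, 0.141, -0.002]
contact_force: [0.2, -0.0, -0.4]
width: 0.0003
finger_force: 0.0
tcp [ 0.5537 -0.3766  0.1918] yaw_y -84.85 tilt [-1.5e-03 -7.0e-04 -1.0e+00] q7 -0.85 shift [ -2.51 -12.76   0.04] mm 520 turn z -0.09832981653295292
```

```bash
python3 -m jog '[[[0,0,0],[-0.1,-0.5,0],1],[[0,0,0],[-0.2,-0.9,0],1],[[0,0,0],[-0.2,-1,0],1],[[0,0,0],[-0.2,-1,0],1],[[0,0,0],[-0.2,-1,0],1],[[0,0,0],[-0.2,-1,0],1],[[0,0,0],[-0.2,-1,0],1],[[0,0,0],[-0.2,-1,0],1],[[0,0,0],[-0.2,-1,0],1],[[0,0,0],[-0.2,-1,0],1]]'; python3 -m jog '[[[0,0,0],[-0.2,-1,0],1],[[0,0,0],[-0.2,-1,0],1],[[0,0,0],[-0.2,-0.8,0],1],[[0,0,0],[0,-0.5,0],1],[[0,0,0],[0,0,0],1],[[0,0,0],[0,0,0],1],[[0,0,0],[0,0,0],1]]'; python3 -c "
from h import *
go([.408,.1225,.03],95.25)"
```

```text
time_s: 49.1
tcp_pos: [0.4431, -0.0083, 0.1916]
orientation: [3.137, 0.141, -0.001]
contact_force: [1.3, 1.2, -0.2]
width: 0.0006
finger_force: 0.0
time_s: 49.8
tcp_pos: [0.408, 0.118, 0.1913]
orientation: [3.136, 0.14, -0.001]
contact_force: [0.4, -1.1, 0.5]
width: 0.0005
finger_force: 0.0
tcp [0.408  0.118  0.1913] yaw_y -84.88 tilt [-7.e-04 -2.e-03 -1.e+00] q7 -1.58 shift [ 0.01 -0.12  4.03] mm 161 turn z -0.13388397866617652
```

```bash
python3 -m jog '[[[0,0,0],[0,-0.1,0.4],1],[[0,0,0],[0,0,0.8],1],[[0,0,0],[0,0,0.9],1],[[0,0,0],[0,0,0.9],1],[[0,0,0],[0,0,0.7],1],[[0,0,0],[0,0,0.3],1],[[0,0,0],[0,0,0],1],[[0,0,0],[0,0,0],1],[[0,0,0],[0,0,0],1]]'; python3 -c "
from h import *
print(arm.get_state()['contact_force'])
go([.5335,.1339,.03],95.25)"
```

```text
time_s: 50.7
tcp_pos: [0.4119, 0.1249, 0.0485]
orientation: [3.137, 0.144, -0.015]
contact_force: [1.0, 0.2, 0.2]
width: 0.0004
finger_force: 0.0
[1.00754413 0.20266645 0.22644557]
tcp [0.4119 0.1249 0.0485] yaw_y -84.75 tilt [-0.0093 -0.0017 -1.    ] q7 -1.10 shift [3.05 0.05 0.43] mm 123 turn z -0.0015816788244933377
```

```bash
python3 -m jog '[[[0,0,0],[0,0,0],1],[[0,0,0],[0,0,0],1],[[0,0,0],[0,0,0],1],[[0,0,0],[0,0,0],1]]'; python3 -c "
from h import *
go([.5335,.1339,.03],95.25)"
```

```text
time_s: 51.1
tcp_pos: [0.4116, 0.1256, 0.0481]
orientation: [3.137, 0.145, -0.016]
contact_force: [-0.4, -0.5, 0.4]
width: 0.0003
finger_force: 0.0
tcp [0.4116 0.1256 0.0481] yaw_y -84.70 tilt [-0.0101 -0.0016 -0.9999] q7 -1.10 shift [3.06 0.07 0.42] mm 123 turn z 0.05163163844918017
```

```bash
python3 -m jog '[[[0,0,0],[0.2,0,0],1],[[0,0,0],[0.15,0,0.2],1],[[0,0,0],[0,0,0.2],1],[[0,0,0],[0,0,0],1],[[0,0,0],[0,0,0],1],[[0,0,0],[0,0,0],1]]'; python3 -c "
from h import *
go([.5335,.1339,.03],95.25)"
```

```text
time_s: 51.7
tcp_pos: [0.4251, 0.1266, 0.0317]
orientation: [3.137, 0.145, -0.017]
contact_force: [0.1, 0.0, 0.2]
width: 0.0005
finger_force: 0.0
tcp [0.4251 0.1266 0.0317] yaw_y -84.71 tilt [-0.0107 -0.0019 -0.9999] q7 -1.06 shift [2.72 0.07 0.01] mm 109 turn z 0.03757203000259324
```

Good height. Pushing in.

```bash
python3 -m jog '[[[0,0,0],[0.2,0,0],1],[[0,0,0],[0.3,0.01,0],1],[[0,0,0],[0.4,0.01,0],1],[[0,0,0],[0.4,0.01,0],1],[[0,0,0],[0.4,0.01,0],1],[[0,0,0],[0.4,0.01,0],1],[[0,0,0],[0.3,0.01,0],1],[[0,0,0],[0.2,0,0],1],[[0,0,0],[0,0,0],1],[[0,0,0],[0,0,0],1]]'; python3 -c "
from h import *
go([.5335,.1339,.03],95.25)"
```

```text
time_s: 52.7
tcp_pos: [0.5265, 0.1356, 0.0305]
orientation: [-3.137, -0.148, 0.025]
contact_force: [-3.9, 1.3, 0.8]
width: 0.0005
finger_force: 2.1
tcp [0.5265 0.1356 0.0305] yaw_y -84.59 tilt [-1.600e-02  3.000e-04 -9.999e-01] q7 -1.11 shift [0.17 0.06 0.01] mm 7 turn z 0.16154782678825086
```

```bash
python3 -m jog '[[[0,0,0],[0.12,0,0],1],[[0,0,0],[0.1,0,0],1],[[0,0,0],[0.08,0,0],1],[[0,0,0],[0.05,0,0],1],[[0,0,0],[0,0,0],1],[[0,0,0],[0,0,0],1]]'; python3 -c "
from h import *
go([.5335,.1339,.03],95.25)"
```

```text
time_s: 53.3
tcp_pos: [0.5312, 0.1361, 0.0302]
orientation: [-3.135, -0.148, 0.053]
contact_force: [-21.4, 0.7, 16.7]
width: 0.0001
finger_force: 10.4
tcp [0.5312 0.1361 0.0302] yaw_y -84.61 tilt [-3.360e-02  7.000e-04 -9.994e-01] q7 -1.12 shift [0.05 0.06 0.  ] mm 3 turn z 0.1372460611439692
```

Pushed with 21 N, well over the 12 N it needs. Backing off and checking.

```bash
python3 -m jog '[[[0,0,0],[-0.3,0,0],1],[[0,0,0],[-0.5,0,0],1],[[0,0,0],[-0.5,0,0],1],[[0,0,0],[0,0,0],1],[[0,0,0],[0,0,-0.6],1],[[0,0,0],[0,0,-0.9],1],[[0,0,0],[0,0,-0.9],1],[[0,0,0],[-0.5,0.7,-0.9],1],[[0,0,0],[0,0.8,0],1],[[0,0,0],[0,0.8,0],1]]'; python3 - <<'E'
from h import *
ims=[]
for n in("side","scene"):
    C,im,d=shot(n,n+"4"); ims.append(im[200:340,220:360] if n=="side" else im[120:260,140:340]); P=depthpts(C,d)
    h=cv2.cvtColor(im,cv2.COLOR_RGB2HSV).astype(int)
    if n=="scene":
        m=(h[...,0]>100)&(h[...,0]<125)&(h[...,1]>100)&(P[...,0]>.4)&(P[...,0]<.6)&(P[...,1]>.03)&(P[...,1]<.24)&(P[...,2]>.02)&(P[...,2]<.05); s=P[m]; q=(s[:,:2]-[.6092,.1408])@[.9958,.0915]; print("front x cab",np.median(q),len(q))
cv2.imwrite("pics/end.png",np.hstack([cv2.resize(ims[0],(350,350)),cv2.resize(ims[1],(450,350))])[...,::-1])
s=arm.get_state();print(s["tcp_pos"],s["time_s"],s["contact_force"])
E
```

```text
time_s: 54.3
tcp_pos: [0.4832, 0.0366, 0.1651]
orientation: [3.137, 0.148, -0.01]
contact_force: [0.3, -0.7, 0.2]
width: 0.0006
finger_force: 0.0
front x cab -0.06621609040603375 263
[0.48340636 0.03202639 0.1648208 ] 54.4 [ 0.70756669 -0.07735283 -0.57128782]
```

View pics/end.png

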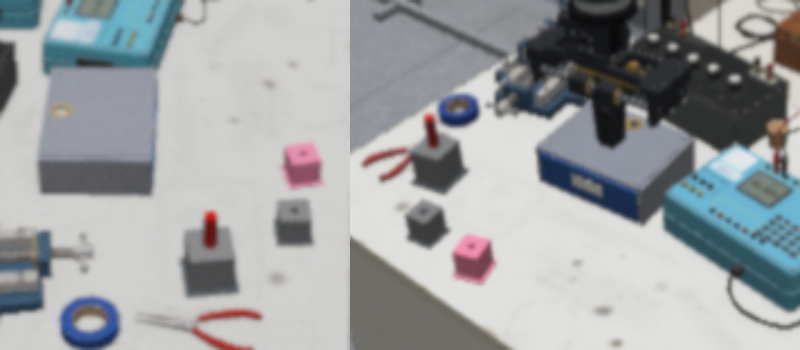

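The drawer is shut (front at -66 mm), the pin stands in its stand, and the bystanders are unmoved.

```bash
python3 -m jog '[[[0,0,0],[0,0,0],1],[[0,0,0],[0,0,0],1],[[0,0,0],[0,0,0],1],[[0,0,0],[0,0,0],1]]'; python3 -c "
from plant import arm
print(arm.close_job())"
```

```text
time_s: 54.8
tcp_pos: [0.4812, 0.0383, 0.1631]
orientation: [3.137, 0.148, -0.017]
contact_force: [0.7, 0.2, 0.7]
width: 0.0005
finger_force: 0.0
the job is handed in; nothing more can be done
None
```

I handed the job in at 54.8 s: all three nuts that were in the drawer are in the pot, the lid is locked at the green marks, the drawer is shut and caught, and the pin stands in its stand again.

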